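# Stack the sample trays on the dock, lid them and start the timer

### The arm

A 6-joint arm with a two-finger parallel gripper is mounted at the origin on the work surface. World frame = base frame: x ahead of the robot, y to its left, z up, the work surface at z = 0. Lengths are in m, angles in rad, forces in N, time in s.
With the tool pointing down it reaches from about 0.225 to 0.875 m from the base axis. Payload 3.4 kg.
Tool frame: the origin (TCP) lies between the finger pads; the fingertips stand 11 mm ahead of it and the grasp point (between the pads) lies 8 mm behind it (tips_ahead is the distance from the TCP to the fingertips, in m); z points along the fingers, x is the direction in which the jaws open and shut, and the axes are right-handed (so a half turn about z gives the same grasp; the last joint's range is limited). The gripper opens to 85 mm and grips with 20 to 120 N. Pads are 22 mm wide; open, the fingers measure 114 mm over their backs; the gripper's body (76 mm by 85 mm) begins 54 mm behind the grasp point. The pads swing forward as they close: fully open they stand 13 mm farther back than shut.
Start: joints at [1.042, 0.276, 1.505, -0, 1.361, -0.121], TCP at [0.228, 0.528, 0.242] pointing down, gripper open.
Joint ranges: [-2.89, 2.89], [-0.75, 2.08], [0.22, 2.7], [-1.18, 4.32], [0.11, 2.71], [-2.7, 2.7]. Speed limits (rad/s): [2.57, 2.57, 3.14, 3.14, 3.14, 3.14].

### API

Orientations are given as a unit quaternion [w, x, y, z].
In Python, from rig import get_state, get_image, sign_off, masks_of, tips_ahead gives the robot as it stands.
- The arm moves only by the tool play_rows, never from a script. Its argument "series" is a list of rows, each an object of numbers: "fingers": the closure, from -1 (fully open) to 1 (shut); "dx", "dy", "dz": the shift along the world's x, y, z in mm; "turn": the turn about the world's z in rad. A call has 1 to 20 rows; each row shifts and turns the pose as measured when the row begins; what a row does not reach is not made up. A row lasts 1/12 s, in which the tool goes at most 41.7 mm and 7.16 degrees, less where a joint would pass 70% of its speed; a pose out of reach is approached as far as the arm can. A call with a gripper value outside its range is refused whole. The fingers move at their own pace and stop on an object; "squeeze" is the grip in N (left out, the last holds). Time passes only in rows, so rows that do not move let the fingers close. It gives the time, the measured TCP pose, the force and the opening at its end, in the units of the state.
- get_state(): the state, without advancing time (a new reading comes with each control period).
- get_image(name): name is "scene" or "top"; returns a dict with "pixels" (420x560x3 uint8, red, green, blue), "vfov" (degrees; the focal length in pixels is half the picture's height over the tangent of half this angle, whatever the lens; pixels are square), "cx", "cy" (the principal point, pixels), "rvec" (rotation vector, rad) and "tvec" (3), from world to camera coordinates, as OpenCV has them. Camera axes: x right, y down, z forward; pixel columns grow to the right and rows downward; lengths in m; the calibration is good to about 2 mm. A picture is of the moment at which its call begins. There is no depth.
- sign_off(): hands the job in, once; it reports no verdict.
Trained networks look in a picture, given as the dict that the camera call returned (one of the last four; its "shot" number tells which), for a name from the list of things; names that differ only in an ending like _2 or _b are one class to them, and where a whole thing is asked for, a point or a joint stands for the part that bears it (a point fixed in the world has none). Each returns a list of dicts, best first, with "p" (0 to 1); they miss things now and then, are a little off and sometimes report something else, mostly with a low value. They report only what shows in the picture. A call takes as long as a camera call. They do not tell look-alikes from the thing itself.
- masks_of(picture, label): "region" (420x560 bool, what is visible of it) and "xy" ([column, row] in pixels, amid what is visible of it).
The state is a dict: "clock": time; "qpos": joint angles; "qd": joint speeds; "effort": joint torques, N m; "position": TCP position; "ee_rot": TCP orientation; "contact_force": force on the tool from outside, world axes, zero at the start; "moment": the same for the moment, N m; "width": finger opening in m.
Only numpy, scipy, OpenCV 4.12 (cv2) and the standard library are available. Lean on these libraries where they do the work, as an engineer would, in place of code of your own. Each camera call takes 0.05 s, during which the arm holds its last target. There are 200 camera calls.

### The job

Take the orange lid off the dock and lay it aside, then stack all the blue sample trays on the dock in any order, cut corners over the cut corners of the dock so that each skirt drops fully down over the one below, and put the lid on top in the same way. With the stack complete, press the timer's red plunger down to its stop to start the run and let it come up again. Leave the beaker, bottle and weighing dish where they stand.

Things in the scene. Friction and masses are not known exactly. Their poses are not given: they have to be found in the camera images.
- dock: fixed grey tray dock, a bench shaker with housing 170 x 120 x 45 mm and on top a steel seat of the trays' outline. Origin under its centre on the bench, z up, x along the length; the seat's two cut corners are at the +x end, marked by a yellow stripe. The first tray's origin goes on the seat's ledge, 53 mm above this origin, each further tray, and the lid, 26 mm higher
- dock_seat (a point): centre of the seat's ledge, 53 mm above the dock's origin. Above the ledge stands a tapered plug 7 mm high, 94 x 56 mm at its foot and 86 x 48 mm at its top, with two cut corners like the trays' own plugs
- lid: orange lid, outline as a tray (104 x 66 mm, both corners of the +x end chamfered 16 mm), 15 mm high and hollow underneath like a tray, about 90 g. On top along x a black handle bar 60 long x 12 wide x 18 mm high (its top 33 mm above the lid's underside). Origin under its centre at the skirt's lower rim, z up. At the start it sits on the dock's seat
- lid_key (a point): middle of the lid's chamfered end, 52 mm along x from its origin and 10 mm up
- timer: fixed white bench timer, housing 85 x 85 x 42 mm, with a red mushroom plunger on top. Origin under its centre on the bench
- plunger_top (a point): centre of the top of the red mushroom head (50 mm across), 82 mm above the bench when up; it moves with the plunger
- plunger (a joint): travel of the red plunger, m: 0 is up, 0.020 is down on its stop. A spring pushes it up: 3.6 N to start it, 12 N at the stop; it rises again by itself
- mat: fixed flat cork mat, 110 (x) x 160 (y) x 3 mm, empty: the place to lay the lid meanwhile. Origin under its centre
- beaker: low glass beaker, 72 mm across, 60 mm high, a bystander. Origin under its centre
- bottle: low amber bottle with a blue screw cap, 68 mm across, 65 mm high, a bystander. Origin under its centre
- boat: white square weighing dish, 85 x 85 x 22 mm, a bystander. Origin under its centre
- tray1: blue six-well tray, 104 (x) x 66 (y) x 33 mm high, about 110 g, both corners of its +x end chamfered 16 mm. Plain outer walls up to 26 mm, then a 5 mm ledge and a 7 mm tapered plug as on the dock. Hollow below (9 mm deep, 98 x 60 mm inside): drops over the plug beneath with 2 mm play all round, one way round only; pitch 26 mm. Origin under its centre at the lower rim, z up. May be absent
- tray1_key (a point): middle of the chamfered end of tray1, 52 mm along x from its origin and 20 mm up
- tray2: another blue tray, exactly like tray1; may be absent
- tray2_key (a point): middle of the chamfered end of tray2, 52 mm along x from its origin and 20 mm up
- tray3: another blue tray, exactly like tray1; may be absent
- tray3_key (a point): middle of the chamfered end of tray3, 52 mm along x from its origin and 20 mm up
- tray4: another blue tray, exactly like tray1; may be absent
- tray4_key (a point): middle of the chamfered end of tray4, 52 mm along x from its origin and 20 mm up
- tray5: another blue tray, exactly like tray1; may be absent
- tray5_key (a point): middle of the chamfered end of tray5, 52 mm along x from its origin and 20 mm up
Not all that is in view belongs to the job. Leave any green look-alike of the tray2 alone.

How it is judged:
By the outcome, as a careful person would: the job done as asked, in the order asked, and still so for the second after the job is handed in, with the robot touching nothing.
Of tray1, tray2, tray3, tray4, tray5 only 3 to 5 are there at a start; the rules pass over those that are not, and their reading is None.
At some moment in a run one of tray1, tray2, tray3, tray4, tray5, lid may be knocked a few centimetres aside while the robot is not near it.
It also fails if it takes over 210 s, if anything falls off the work surface, if the arm or the gripper's body presses on something with over 40 N, if the wrist force passes 120 N, or if a joint passes its speed limit or range.

## Working session

There is one attempt and no reset: what is moved stays moved. The work goes in short steps, Python scripts to look and compute and a tool call to move; the robot and the scene stay as the last step left them, time stands still between calls to the robot, and variables do not carry over. Pictures are saved under pics/ and viewed, about 12 in all and at most 16, crops included, and the job is handed in when it is done.

Besides the shell and the picture viewer there is one more tool, called as name([rows], argument=value, ...), one row to a line, values as JSON. play_rows: Moves the arm, as the interface text tells. Its arguments: {"type":"object","properties":{"series":{"type":"array"},"squeeze":{"type":"number"}},"required":["series"]}

```bash
ls; mkdir -p pics
python3 - <<'E'
from rig import *
import cv2
print(get_state())
for n in("scene","top"):
    d=get_image(n); print(n,{k:v for k,v in d.items() if k!="pixels"})
    cv2.imwrite(f"pics/{n}0.png",cv2.resize(d["pixels"][:,:,::-1],(800,600),interpolation=cv2.INTER_CUBIC))
E
```

```text
pics
{'clock': 0.0, 'qpos': array([ 1.04200344e+00,  2.76592556e-01,  1.50612980e+00, -1.82794326e-05,
        1.36068315e+00, -1.21000723e-01]), 'qd': array([-0.00130879,  0.00035976,  0.0009352 , -0.00121735,  0.00071024,
        0.00086879]), 'effort': array([ 3.23073473e-03, -4.16772366e+01, -2.45812923e+01,  2.42092965e-04,
        1.08660504e-02, -1.35759939e-05]), 'position': array([0.22779151, 0.52740767, 0.2414424 ]), 'ee_rot': array([ 4.10818605e-04,  8.35637136e-01,  5.49281126e-01, -8.08030517e-04]), 'contact_force': array([-0.52283005,  0.80836877,  0.03575821]), 'moment': array([ 0.02848172, -0.01902689,  0.0190993 ]), 'width': 0.08549119746326617}
scene {'vfov': 46.68508848168017, 'cx': 284.20799844747717, 'cy': 212.80831793483858, 'rvec': array([ 2.14174913,  0.61563954, -0.29643936]), 'tvec': array([-0.38318568, -0.112419  ,  1.74956523]), 'shot': 1}
top {'vfov': 51.66204554958346, 'cx': 271.8854852553625, 'cy': 208.58242746880586, 'rvec': array([ 2.17229132, -2.17635638,  0.1215676 ]), 'tvec': array([-0.05484309,  0.48310187,  1.56498093]), 'shot': 2}
```

View pics/top0.png

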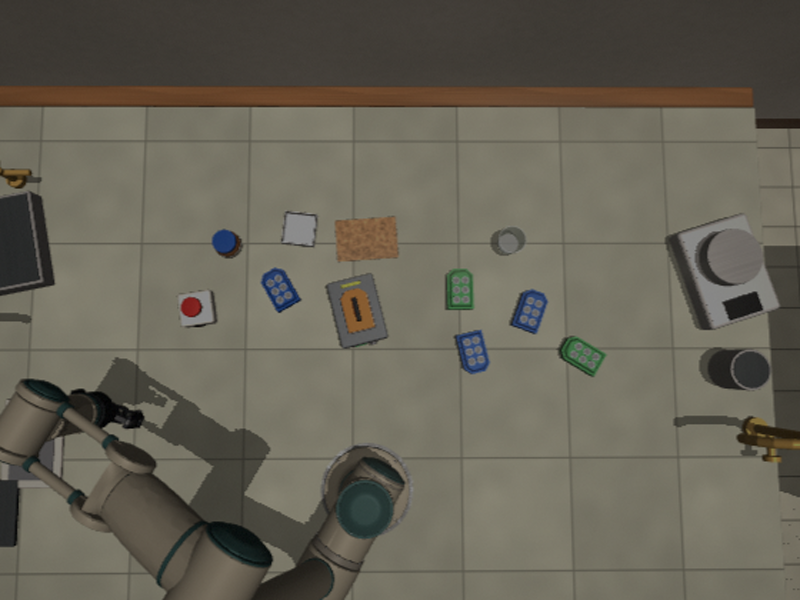

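View pics/scene0.png

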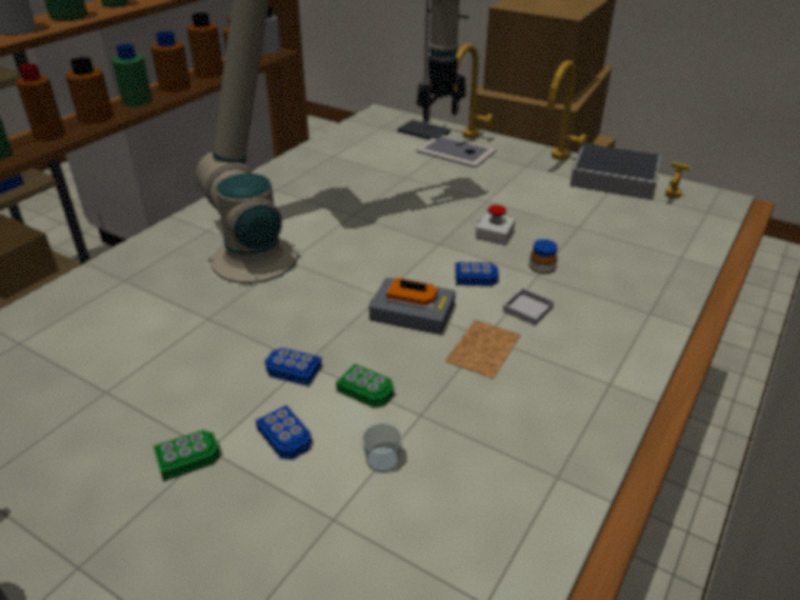

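```bash
cat > h.py <<'E'
import numpy as np, cv2
from scipy.optimize import minimize
from scipy.spatial.transform import Rotation as R
from rig import *
def outl(l,w,c): a,b=l/2,w/2; return [(-a,-b),(a-c,-b),(a,-b+c),(a,b-c),(a-c,b),(-a,b)]
def lay(p,z): return [(x,y,z) for x,y in p]
TRAY=np.array(lay(outl(104,66,16),0)+lay(outl(104,66,16),26)+lay(outl(86,48,13),33))/1e3
LID=np.array(lay(outl(104,66,16),0)+lay(outl(104,66,16),15))/1e3
DOCK=np.array(lay(outl(170,120,0),0)+lay(outl(170,120,0),45))/1e3
MAT=np.array(lay(outl(110,160,0),0)+lay(outl(110,160,0),3))/1e3
def K(d):
    f=d["pixels"].shape[0]/2/np.tan(np.radians(d["vfov"])/2)
    return np.array([[f,0,d["cx"]],[0,f,d["cy"]],[0,0,1]])
def proj(d,P): return cv2.projectPoints(np.asarray(P,float).reshape(-1,3),d["rvec"],d["tvec"],K(d),None)[0][:,0]
def unproj(d,uv,z):
    M=cv2.Rodrigues(d["rvec"])[0]; c=-M.T@d["tvec"]; r=M.T@np.linalg.inv(K(d))@[uv[0],uv[1],1]
    return c+r*(z-c[2])/r[2]
def sil(d,S,q,z):
    c,s=np.cos(q[2]),np.sin(q[2]); W=S@np.array([[c,s,0],[-s,c,0],[0,0,1]])+[q[0],q[1],z]
    h=cv2.convexHull(proj(d,W).astype(np.float32)); m=np.zeros((840,1120),np.uint8)
    cv2.fillConvexPoly(m,np.round((h*2+.5)*16).astype(np.int32),1,cv2.LINE_8,4)
    return m.reshape(420,2,560,2).mean((1,3))
def fit(ds,ms,S,z,q0):
    f=lambda q:sum(1-np.minimum(a,m).sum()/np.maximum(a,m).sum() for a,m in((sil(d,S,q,z),m) for d,m in zip(ds,ms)))
    best=None
    for y in q0[2]:
        q=np.array([q0[0],q0[1],y])
        r=minimize(f,q,method="Nelder-Mead",options=dict(initial_simplex=q+np.array([[0,0,0],[.012,0,0],[0,.012,0],[0,0,.3]]),maxiter=120,xatol=2e-4,fatol=1e-4))
        if best is None or r.fun<best.fun: best=r
    q=best.x; q[2]=(q[2]+np.pi)%(2*np.pi)-np.pi
    return q,best.fun
def color(d,lo,hi):
    return cv2.inRange(cv2.cvtColor(d["pixels"],cv2.COLOR_RGB2HSV),lo,hi)
def comps(m,amin=60):
    out=[]
    for c in cv2.findContours(m,cv2.RETR_EXTERNAL,cv2.CHAIN_APPROX_NONE)[0]:
        b=np.zeros(m.shape,np.uint8); cv2.drawContours(b,[c],-1,1,-1)
        if b.sum()>=amin: out.append(b.astype(float))
    return out
def cen(m): v,u=np.nonzero(m>.5); return u.mean(),v.mean()
BLUE=((105,120,40),(130,255,255)); ORANGE=((8,150,60),(18,255,255)); GREEN=((45,100,30),(85,255,255))
def trays(d,col=BLUE,S=TRAY,z=0,ny=8):
    r=[]
    for m in comps(color(d,*col)):
        p=unproj(d,cen(m),z+S[:,2].max()/2)
        if not(-.2<p[0]<1.1): continue
        q,e=fit([d],[m],S,z,(p[0],p[1],np.arange(ny)*2*np.pi/ny)); r.append((q,e,int(m.sum())))
    return r
def tool():
    s=get_state(); M=R.from_quat(s["ee_rot"],scalar_first=True).as_matrix()
    return s,np.arctan2(M[1,0],M[0,0])
E
cat > a.py <<'E'
from h import *
np.set_printoptions(precision=4,suppress=True)
print(tips_ahead, tool()[1])
ds={n:get_image(n) for n in("top","scene")}
for n,d in ds.items():
    for q,e,a in trays(d): print(n,"tray",q,round(e,3),a)
    for lab,S,zc in(("dock",DOCK,.03),("mat",MAT,.003)):
        r=masks_of(d,lab)
        if not r: print(n,lab,None); continue
        m=r[0]["region"].astype(np.uint8)
        if lab=="dock":
            for l in masks_of(d,"lid")[:1]: m|=l["region"].astype(np.uint8)
        m=max(comps(m),key=lambda b:b.sum()); p=unproj(d,cen(m),zc)
        print(n,lab,fit([d],[m],S,0,(p[0],p[1],np.arange(6)*np.pi/6)),r[0]["p"])
    for q,e,a in trays(d,ORANGE,LID,.053): print(n,"lid",q,round(e,3),a)
    m=max(comps(color(d,(172,120,50),(180,255,255))|color(d,(0,150,50),(5,255,255)),20),key=lambda b:b.sum(),default=None)
    if m is not None: print(n,"plunger",unproj(d,cen(m),.078),m.sum())
    for lab in("beaker","bottle","boat","timer"):
        r=masks_of(d,lab)
        if r: print(n,lab,unproj(d,r[0]["xy"],.03),r[0]["p"])
E
python3 a.py
```

```text
0.011 1.1630222764807374
top tray [ 0.3458 -0.27   -2.9128] 0.126 475
top tray [ 0.4532 -0.4208 -0.3526] 0.129 480
top tray [0.509  0.2263 0.5482] 0.103 480
top tray [0.639  0.3753 0.8551] 0.609 208
top dock (array([ 0.45  ,  0.0259, -2.9004]), np.float64(0.05989138867339028)) 0.92
top mat (array([ 0.6436,  0.0042, -3.0764]), np.float64(0.04190327002153904)) 0.97
top lid [0.4503 0.0253 0.2405] 0.1 489
top lid [ 1.0094  0.5889 -1.7193] 0.874 2918
top plunger [0.4574 0.4332 0.078 ] 143.0
top beaker [ 0.6253 -0.3682  0.03  ] 0.9
top bottle [0.6319 0.3653 0.03  ] 0.59
top boat [0.6614 0.1689 0.03  ] 0.87
top timer [0.4487 0.442  0.03  ] 0.9
scene tray [ 0.4517 -0.4205 -0.426 ] 0.465 535
scene tray [ 0.3412 -0.2677 -2.987 ] 0.4 486
scene tray [0.5057 0.2334 0.4592] 0.429 298
scene tray [0.588  0.4626 1.8979] 0.634 140
scene dock (array([ 0.45  ,  0.0307, -2.8893]), np.float64(0.0869622591712853)) 0.71
scene mat (array([0.6428, 0.003 , 0.064 ]), np.float64(0.039681032846022424)) 0.71
scene lid [0.4482 0.0277 0.295 ] 0.322 364
scene lid [ 0.6265  0.3433 -1.2224] 0.825 67
scene lid [ 1.0412 -0.4011  1.6854] 0.811 6381
scene plunger [0.459  0.4321 0.078 ] 61.0
scene beaker [ 0.6232 -0.3604  0.03  ] 0.9
scene bottle [0.6337 0.3626 0.03  ] 0.95
scene boat [0.6768 0.1515 0.03  ] 0.81
scene timer [0.4633 0.4336 0.03  ] 0.68
```

```bash
cat >> h.py <<'E'
def net(d,lab):
    """network masks with mean hue -> list of (mask,hue,p)"""
    o=[]; hsv=cv2.cvtColor(d["pixels"],cv2.COLOR_RGB2HSV)
    for r in masks_of(d,lab):
        m=r["region"]
        if m.sum()<40: continue
        sat=m&(hsv[...,1]>110)
        o.append((max(comps(m.astype(np.uint8),1),key=lambda b:b.sum()),float(np.median(hsv[...,0][sat])) if sat.any() else -1,r["p"]))
    return o
def find(lab="tray1",S=TRAY,z=0,hue=(100,135),ds=None,ny=8):
    """joint fit over both cameras"""
    ds=ds or [get_image(n) for n in("top","scene")]
    L=[[(unproj(d,cen(m),z+S[:,2].max()/2),m,p) for m,h,p in net(d,lab) if hue[0]<=h<=hue[1] and p>.3] for d in ds]
    res=[]
    for p0,m0,c in L[0]:
        k=[(p,m) for p,m,_ in L[1] if np.linalg.norm(p-p0)<.04]
        q,e=fit(ds[:1+bool(k)],[m0]+[m for _,m in k[:1]],S,z,(p0[0],p0[1],np.arange(ny)*2*np.pi/ny))
        qt=fit(ds[:1],[m0],S,z,(q[0],q[1],[q[2]]))[0]
        res.append((q,qt,e,1+bool(k),c))
    return ds,res
def show(d,items,fn,crop,k=2):
    im=cv2.resize(d["pixels"][:,:,::-1],None,fx=k,fy=k,interpolation=cv2.INTER_CUBIC)
    for S,q,z in items:
        c,s=np.cos(q[2]),np.sin(q[2]); W=S@np.array([[c,s,0],[-s,c,0],[0,0,1]])+[q[0],q[1],z]
        n=len(S)//6
        for j in range(n): cv2.polylines(im,[np.round((proj(d,W[6*j:6*j+6])+.5)*k).astype(int)],True,[(0,255,255),(255,0,255),(255,255,255)][j],1)
    x0,y0,x1,y1=[v*k for v in crop]; cv2.imwrite(fn,im[y0:y1,x0:x1])
E
cat > b.py <<'E'
from h import *
np.set_printoptions(precision=4,suppress=True)
ds,res=find()
for r in res: print(*r)
_,l=find("lid",LID,.053,(0,30),ds)
for r in l: print("lid",*r)
it=[(TRAY,r[0],0) for r in res]+[(LID,r[0],.053) for r in l]+[(DOCK,(.45,.028,.247),0)]
show(ds[0],it,"pics/ov.png",(170,170,435,275),3)
show(ds[1],it,"pics/ovs.png",(100,170,366,330),3)
E
python3 b.py
```

```text
[ 0.454  -0.4185 -0.3759] [ 0.4541 -0.4184 -0.3756] 0.1349037031227165 2 0.91
[ 0.344  -0.269  -2.9124] [ 0.344  -0.269  -2.9124] 0.11524297566908526 2 0.83
[0.5107 0.2278 0.5516] [0.5104 0.2282 0.5266] 0.08429204697509962 2 0.73
lid [0.4498 0.0264 0.2626] [0.4497 0.0264 0.2624] 0.16504591049695905 2 0.67
```

View pics/ov.png

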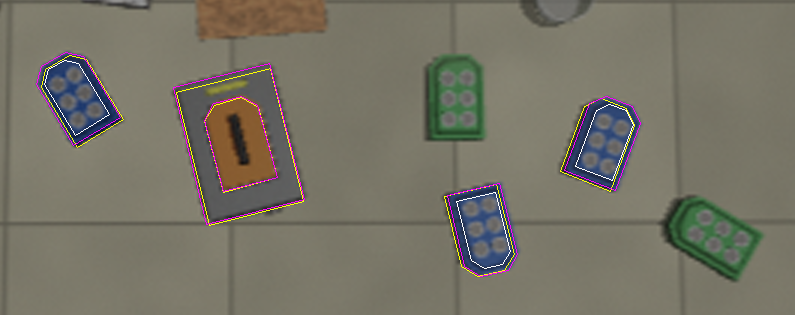

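View pics/ovs.png

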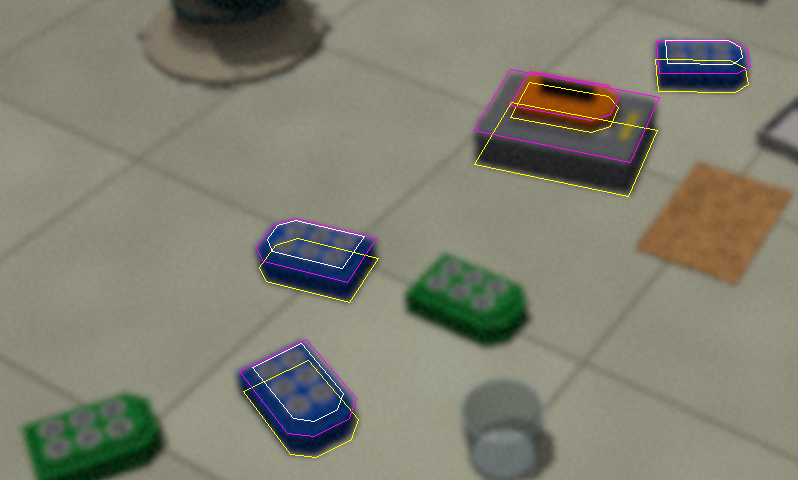

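play_rows([
  {"fingers": 0.3,"dx": 14,"dy": -31,"dz": -3,"turn": 0.06},
  {"fingers": 0.3,"dx": 14,"dy": -31,"dz": -3,"turn": 0.06},
  {"fingers": 0.3,"dx": 14,"dy": -31,"dz": -3,"turn": 0.06},
  {"fingers": 0.3,"dx": 14,"dy": -31,"dz": -3,"turn": 0.06},
  {"fingers": 0.3,"dx": 14,"dy": -31,"dz": -3,"turn": 0.06},
  {"fingers": 0.3,"dx": 14,"dy": -31,"dz": -3,"turn": 0.06},
  {"fingers": 0.3,"dx": 14,"dy": -31,"dz": -3,"turn": 0.06},
  {"fingers": 0.3,"dx": 14,"dy": -31,"dz": -3,"turn": 0.06},
  {"fingers": 0.3,"dx": 14,"dy": -31,"dz": -3,"turn": 0.06},
  {"fingers": 0.3,"dx": 14,"dy": -31,"dz": -3,"turn": 0.06},
  {"fingers": 0.3,"dx": 14,"dy": -31,"dz": -3,"turn": 0.06},
  {"fingers": 0.3,"dx": 14,"dy": -31,"dz": -3,"turn": 0},
  {"fingers": 0.3,"dx": 14,"dy": -31,"dz": -3,"turn": 0},
  {"fingers": 0.3,"dx": 14,"dy": -31,"dz": -3,"turn": 0},
])

```text
clock: 2.37
position: [0.4273, 0.0819, 0.2009]
ee_rot: [-0.001, 0.593, 0.805, 0.005]
contact_force: [1.1, 0.2, -0.2]
width: 0.0299
```

```bash
cat > t.py <<'E'
import sys; from h import *
np.set_printoptions(precision=4,suppress=True)
# usage: t.py x y z yaw(jaw axis)
s,w=tool(); p=s["position"]; print("tcp",p,"yaw",round(w,3),"q",s["qpos"],"F",s["contact_force"],"w",round(s["width"],4),"t",s["clock"],"tips",tips_ahead)
if len(sys.argv)>1:
    t=np.array(sys.argv[1:5],float); d=(t[3]-w+np.pi/2)%np.pi-np.pi/2
    print("d mm",(t[:3]-p)*1e3,"turn",round(d,3))
E
python3 t.py .4498 .0265 .2 1.82
```

```text
tcp [0.4273 0.0819 0.2009] yaw 1.871 q [ 0.0216  0.091   1.8522  0.0098  1.1941 -1.8534] F [ 1.1096  0.2232 -0.1762] w 0.0299 t 2.3667 tips 0.011
d mm [ 22.4745 -55.3823  -0.9298] turn -0.051
```

play_rows([
  {"fingers": 0.3,"dx": 11,"dy": -28,"dz": 0,"turn": -0.03},
  {"fingers": 0.3,"dx": 11,"dy": -27,"dz": 0,"turn": -0.02},
  {"fingers": 0.3,"dx": 0,"dy": 0,"dz": 0,"turn": 0},
  {"fingers": 0.3,"dx": 0,"dy": 0,"dz": 0,"turn": 0},
])

```text
clock: 2.7
position: [0.4531, 0.0172, 0.2009]
ee_rot: [0.001, 0.618, 0.786, 0.005]
contact_force: [0.1, -0.4, -0.6]
width: 0.0297
```

```bash
python3 t.py .4498 .0265 .12 1.82
cat > pic.py <<'E'
from h import *
import sys
# pic.py cam x0 y0 x1 y1 k name
a=sys.argv; d=get_image(a[1]); show(d,[],"pics/"+a[7]+".png",[int(v) for v in a[2:6]],int(a[6]))
E
python3 - <<'E'
from h import *
d=get_image("top"); print(len(trays(d)))
for q,e,a in trays(d): print(q,e,a)
E
python3 pic.py scene 230 150 350 250 5 c1
```

```text
tcp [0.4531 0.0172 0.2009] yaw 1.81 q [-0.121   0.1179  1.8205  0.0072  1.1963 -1.9338] F [ 0.0704 -0.3623 -0.5848] w 0.0297 t 2.7 tips 0.011
d mm [ -3.3453   9.2943 -80.9288] turn 0.01
4
[ 0.34580662 -0.27002057 -2.91275506] 0.12563276576161986 475
[ 0.4528231  -0.42188544 -0.37725567] 0.13381555153707048 479
[0.50897668 0.22630035 0.54818333] 0.1032710280373832 480
[0.63896485 0.37528838 0.85507623] 0.6088387400094029 208
```

View pics/c1.png

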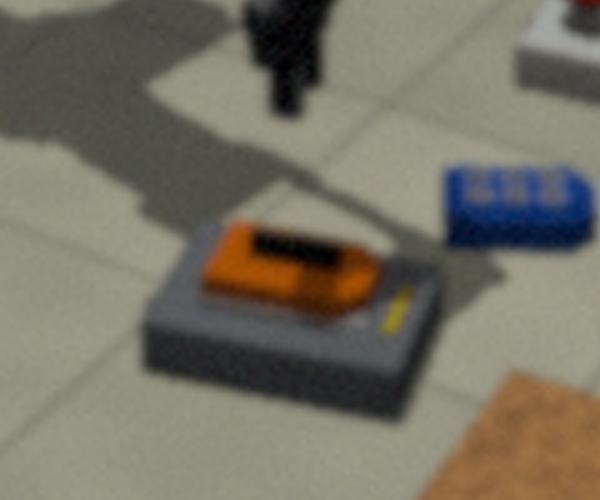

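play_rows([
  {"fingers": 0.3,"dx": -3,"dy": 9,"dz": -30,"turn": 0.01},
  {"fingers": 0.3,"dx": 0,"dy": 0,"dz": -25},
  {"fingers": 0.3,"dx": 0,"dy": 0,"dz": -15},
  {"fingers": 0.3,"dx": 0,"dy": 0,"dz": 0},
  {"fingers": 0.3,"dx": 0,"dy": 0,"dz": 0},
])

```text
invalid input at $.series[1]: expected keys fingers, dx, dy, dz, turn
```

```bash
python3 t.py .4498 .0265 .085 1.82
python3 - <<'E'
from h import *
d=get_image("scene")
for z in(.202,.19,.178): print((proj(d,[.4531,.0172,z])-[230,150])*5)
E
python3 pic.py scene 230 150 350 250 5 c2
```

```text
tcp [0.4529 0.0183 0.201 ] yaw 1.813 q [-0.1185  0.1174  1.821   0.0071  1.196  -1.9337] F [-1.0726  0.1781  0.0183] w 0.0297 t 2.8 tips 0.011
d mm [  -3.1306    8.1772 -116.0074] turn 0.007
[[292.36593211  84.01287422]]
[[292.0797776  101.18492941]]
[[291.79642737 118.18870072]]
```

View pics/c2.png

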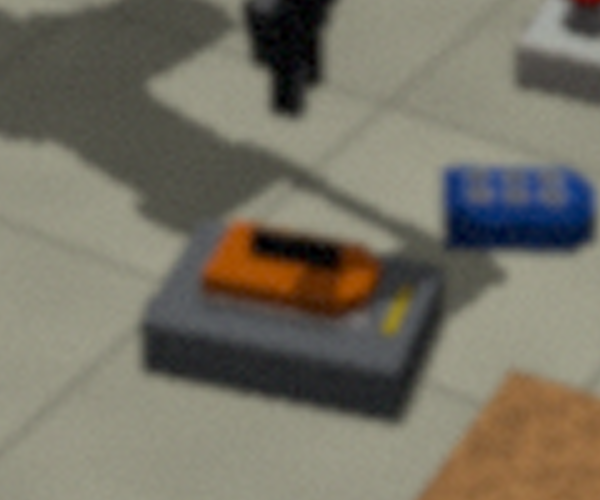

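play_rows([
  {"fingers": 0.3,"dx": -3,"dy": 8,"dz": -30,"turn": 0.01},
  {"fingers": 0.3,"dx": 0,"dy": 0,"dz": -25,"turn": 0},
  {"fingers": 0.3,"dx": 0,"dy": 0,"dz": -15,"turn": 0},
  {"fingers": 0.3,"dx": 0,"dy": 0,"dz": 0,"turn": 0},
  {"fingers": 0.3,"dx": 0,"dy": 0,"dz": 0,"turn": 0},
])

```text
clock: 3.32
position: [0.4486, 0.0334, 0.1311]
ee_rot: [0.003, 0.608, 0.794, 0.007]
contact_force: [0.4, -0.6, 1.0]
width: 0.0298
```

```bash
python3 t.py .4498 .0265 .084 1.82
```

```text
tcp [0.4486 0.0334 0.1311] yaw 1.835 q [-0.087   0.1793  1.9422  0.0097  1.0076 -1.927 ] F [ 0.4282 -0.6119  1.0098] w 0.0298 t 3.3167 tips 0.011
d mm [  1.2323  -6.9267 -47.102 ] turn -0.015
```

play_rows([
  {"fingers": 0.3,"dx": 0,"dy": -2,"dz": -12,"turn": 0},
  {"fingers": 0.3,"dx": 0,"dy": -2,"dz": -10,"turn": 0},
  {"fingers": 0.3,"dx": 0,"dy": -1,"dz": -8,"turn": 0},
  {"fingers": 0.3,"dx": 0,"dy": 0,"dz": -4,"turn": 0},
  {"fingers": 0.3,"dx": 0,"dy": 0,"dz": 0,"turn": 0},
  {"fingers": 0.3,"dx": 0,"dy": 0,"dz": 0,"turn": 0},
  {"fingers": 0.3,"dx": 0,"dy": 0,"dz": 0,"turn": 0},
])

```text
clock: 3.9
position: [0.452, 0.0314, 0.1017]
ee_rot: [0.007, 0.605, 0.796, 0.01]
contact_force: [1.1, -0.8, -0.3]
width: 0.0301
```

```bash
python3 t.py .4498 .0265 .084 1.82
```

```text
tcp [0.452  0.0314 0.1017] yaw 1.841 q [-0.0915  0.2152  1.9855  0.0114  0.9181 -1.9396] F [ 1.1352 -0.8379 -0.2637] w 0.0301 t 3.9 tips 0.011
d mm [ -2.1804  -4.9265 -17.7255] turn -0.021
```

play_rows([
  {"fingers": 0.3,"dx": -1,"dy": -2,"dz": -6,"turn": 0},
  {"fingers": 0.3,"dx": -1,"dy": -2,"dz": -6,"turn": -0.02},
  {"fingers": 0.3,"dx": 0,"dy": 0,"dz": -3,"turn": 0},
  {"fingers": 0.3,"dx": 0,"dy": 0,"dz": 0,"turn": 0},
])

```text
clock: 4.23
position: [0.451, 0.0269, 0.0868]
ee_rot: [0.009, 0.614, 0.789, 0.011]
contact_force: [0.4, 0.1, 0.9]
width: 0.0299
```

```bash
python3 t.py .4498 .0265 .084 1.82;python3 -c "
from rig import *
for i in range(4): get_image('top'); s=get_state(); print(s['position'],s['ee_rot'])"
```

```text
tcp [0.451  0.0269 0.0868] yaw 1.819 q [-0.1015  0.2318  2.0112  0.0114  0.8721 -1.9278] F [0.4128 0.1103 0.8608] w 0.0299 t 4.2333 tips 0.011
d mm [-1.1732 -0.4459 -2.8166] turn 0.001
[0.45098344 0.02695952 0.0869471 ] [0.0088884  0.61398792 0.78919273 0.01070784]
[0.45124403 0.02700987 0.08722404] [0.00911967 0.61390837 0.78924952 0.0108874 ]
[0.45141902 0.02701653 0.08739092] [0.00927684 0.6138938  0.78925768 0.01098465]
[0.4515918  0.027041   0.08752677] [0.00946754 0.6138414  0.78929454 0.01110103]
```

play_rows([
  {"fingers": 0.3,"dx": -1,"dy": 0,"dz": -3,"turn": 0},
  {"fingers": 1,"dx": 0,"dy": 0,"dz": 0,"turn": 0},
  {"fingers": 1,"dx": 0,"dy": 0,"dz": 0,"turn": 0},
  {"fingers": 1,"dx": 0,"dy": 0,"dz": 0,"turn": 0},
  {"fingers": 1,"dx": 0,"dy": 0,"dz": 0,"turn": 0},
  {"fingers": 1,"dx": 0,"dy": 0,"dz": 0,"turn": 0},
  {"fingers": 1,"dx": 0,"dy": 0,"dz": 0,"turn": 0},
], squeeze=50)

```text
clock: 5.02
position: [0.4515, 0.0266, 0.085]
ee_rot: [0.011, 0.614, 0.79, 0.011]
contact_force: [-0.6, 0.0, 0.1]
width: 0.0106
```

```bash
python3 t.py .4498 .0265 .084 1.82;python3 -c "
from rig import *
print(get_state()['ee_rot'])"
```

```text
tcp [0.4515 0.0266 0.085 ] yaw 1.82 q [-0.1015  0.2334  2.0152  0.0103  0.8629 -1.9284] F [-0.5518  0.0094  0.0727] w 0.0106 t 5.0167 tips 0.011
d mm [-1.675  -0.0628 -0.9816] turn -0.0
[0.01069926 0.61354221 0.78950845 0.0113088 ]
```

play_rows([
  {"fingers": 1,"dx": 0,"dy": 0,"dz": 10,"turn": 0},
  {"fingers": 1,"dx": 0,"dy": 0,"dz": 15,"turn": 0},
  {"fingers": 1,"dx": 0,"dy": 0,"dz": 20,"turn": 0},
  {"fingers": 1,"dx": 0,"dy": 0,"dz": 15,"turn": 0},
  {"fingers": 1,"dx": 10,"dy": -1,"dz": 0,"turn": -0.02},
  {"fingers": 1,"dx": 20,"dy": -2,"dz": 0,"turn": -0.02},
  {"fingers": 1,"dx": 25,"dy": -3,"dz": 0,"turn": -0.02},
  {"fingers": 1,"dx": 25,"dy": -3,"dz": 0,"turn": -0.02},
  {"fingers": 1,"dx": 25,"dy": -3,"dz": 0,"turn": -0.02},
  {"fingers": 1,"dx": 25,"dy": -3,"dz": 0,"turn": -0.02},
  {"fingers": 1,"dx": 15,"dy": -2,"dz": 0,"turn": -0.02},
  {"fingers": 1,"dx": 8,"dy": -1,"dz": 0,"turn": 0},
  {"fingers": 1,"dx": 0,"dy": 0,"dz": 0,"turn": 0},
  {"fingers": 1,"dx": 0,"dy": 0,"dz": 0,"turn": 0},
])

```text
clock: 6.18
position: [0.6099, 0.0095, 0.1365]
ee_rot: [0.005, 0.673, 0.74, 0.009]
contact_force: [0.5, -0.3, -0.7]
width: 0.0104
```

```bash
cat >> t.py <<'E'
print("tool z dir",R.from_quat(s["ee_rot"],scalar_first=True).as_matrix()[:,2])
E
python3 t.py .645 .004 .035 1.635; python3 pic.py scene 230 130 390 250 5 c3
```

```text
tcp [0.6099 0.0095 0.1365] yaw 1.666 q [-0.1033  0.3919  1.6044  0.0091  1.127  -1.7727] F [ 0.4991 -0.3461 -0.7319] w 0.0104 t 6.1833 tips 0.011
d mm [  35.1459   -5.4607 -101.5132] turn -0.031
tool z dir [ 0.0191  0.0062 -0.9998]
```

View pics/c3.png

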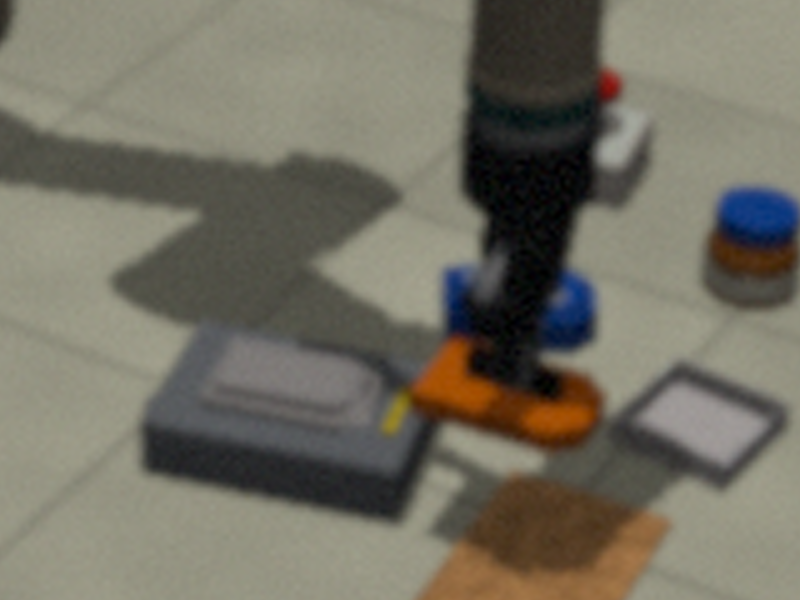

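play_rows([
  {"fingers": 1,"dx": 10,"dy": -2,"dz": -15,"turn": -0.02},
  {"fingers": 1,"dx": 12,"dy": -2,"dz": -20,"turn": -0.01},
  {"fingers": 1,"dx": 8,"dy": -1,"dz": -20,"turn": 0},
  {"fingers": 1,"dx": 3,"dy": 0,"dz": -15,"turn": 0},
  {"fingers": 1,"dx": 0,"dy": 0,"dz": -8,"turn": 0},
  {"fingers": 1,"dx": 0,"dy": 0,"dz": -4,"turn": 0},
  {"fingers": 1,"dx": 0,"dy": 0,"dz": 0,"turn": 0},
])

```text
clock: 6.82
position: [0.6355, 0.006, 0.053]
ee_rot: [0.003, 0.684, 0.73, 0.007]
contact_force: [0.1, 0.4, -1.4]
width: 0.0103
```

```bash
python3 t.py .645 .004 .035 1.635
```

```text
tcp [0.6355 0.006  0.053 ] yaw 1.636 q [-0.1044  0.5083  1.6399  0.0096  0.9791 -1.7453] F [ 0.0712  0.3938 -1.412 ] w 0.0103 t 6.8167 tips 0.011
d mm [  9.5378  -2.0458 -17.9527] turn -0.001
tool z dir [ 0.015   0.0064 -0.9999]
```

play_rows([
  {"fingers": 1,"dx": 5,"dy": -1,"dz": -5,"turn": 0},
  {"fingers": 1,"dx": 4,"dy": -1,"dz": -5,"turn": 0},
  {"fingers": 1,"dx": 1,"dy": 0,"dz": -4,"turn": 0},
  {"fingers": 1,"dx": 0,"dy": 0,"dz": -3,"turn": 0},
  {"fingers": 1,"dx": 0,"dy": 0,"dz": -1,"turn": 0},
  {"fingers": 1,"dx": 0,"dy": 0,"dz": 0,"turn": 0},
])

```text
clock: 7.32
position: [0.647, 0.0039, 0.037]
ee_rot: [0.005, 0.684, 0.73, 0.009]
contact_force: [-0.3, 1.2, -0.9]
width: 0.0102
```

```bash
python3 t.py .645 .004 .035 1.635
```

```text
tcp [0.647  0.0039 0.037 ] yaw 1.636 q [-0.1058  0.5375  1.6322  0.0098  0.9525 -1.7474] F [-0.3414  1.1551 -0.9394] w 0.0102 t 7.3167 tips 0.011
d mm [-2.0309  0.0514 -1.9834] turn -0.001
tool z dir [ 0.0201  0.0059 -0.9998]
```

Two more mm down, release, and rise.

play_rows([
  {"fingers": 1,"dx": 0,"dy": 0,"dz": -2,"turn": 0},
  {"fingers": 1,"dx": 0,"dy": 0,"dz": -1,"turn": 0},
  {"fingers": 0.3,"dx": 0,"dy": 0,"dz": 0,"turn": 0},
  {"fingers": 0.3,"dx": 0,"dy": 0,"dz": 0,"turn": 0},
  {"fingers": 0.3,"dx": 0,"dy": 0,"dz": 0,"turn": 0},
  {"fingers": 0.3,"dx": 0,"dy": 0,"dz": 5,"turn": 0},
  {"fingers": 0.3,"dx": 0,"dy": 0,"dz": 15,"turn": 0},
  {"fingers": 0.3,"dx": 0,"dy": 0,"dz": 25,"turn": 0},
  {"fingers": 0.3,"dx": 0,"dy": 0,"dz": 30,"turn": 0},
  {"fingers": 0.3,"dx": 0,"dy": 0,"dz": 20,"turn": 0},
  {"fingers": -0.9,"dx": -10,"dy": 15,"dz": 5,"turn": 0},
  {"fingers": -0.9,"dx": -10,"dy": 25,"dz": 0,"turn": 0},
  {"fingers": -0.9,"dx": -10,"dy": 25,"dz": 0,"turn": 0},
  {"fingers": -0.9,"dx": -10,"dy": 25,"dz": 0,"turn": 0},
])

```text
clock: 8.48
position: [0.6064, 0.0931, 0.1405]
ee_rot: [0.007, 0.687, 0.727, 0.01]
contact_force: [0.5, 0.9, -0.1]
width: 0.0771
```

```bash
cat > g.py <<'E'
# where things are now; print tray jaw targets
from h import *
np.set_printoptions(precision=4,suppress=True)
ds,res=find()
for r in res: print(r[0],"e%.3f n%d p%.2f"%r[2:],"top",r[1])
for z in(.003,):
    for r in find("lid",LID,z,(0,30),ds)[1]: print("lid",r[0],r[2],r[3])
E
python3 g.py; python3 t.py .51 .228 .12 2.12
```

```text
[ 0.3455 -0.2697 -2.903 ] e0.098 n2 p0.79 top [ 0.3454 -0.2697 -2.9026]
[ 0.4519 -0.4184 -0.3592] e0.094 n2 p0.69 top [ 0.4528 -0.4185 -0.3724]
[ 0.5361  0.2577 -2.2582] e0.725 n1 p0.41 top [ 0.5361  0.2577 -2.2582]
lid [0.6471 0.0063 0.0756] 0.23206894407994905 2
tcp [0.6073 0.0917 0.14  ] yaw 1.629 q [ 0.0348  0.3925  1.5937  0.0033  1.1317 -1.5956] F [-0.9755  0.098   0.1399] w 0.0815 t 8.7833 tips 0.011
d mm [-97.3063 136.3306 -20.0023] turn 0.491
tool z dir [ 0.0235  0.0038 -0.9997]
```

play_rows([
  {"fingers": -1,"dx": -10,"dy": 14,"dz": -2,"turn": 0.06},
  {"fingers": -1,"dx": -14,"dy": 20,"dz": -4,"turn": 0.08},
  {"fingers": -1,"dx": -16,"dy": 22,"dz": -5,"turn": 0.08},
  {"fingers": -1,"dx": -16,"dy": 22,"dz": -5,"turn": 0.08},
  {"fingers": -1,"dx": -14,"dy": 20,"dz": -5,"turn": 0.08},
  {"fingers": -1,"dx": -10,"dy": 14,"dz": -4,"turn": 0.05},
  {"fingers": -1,"dx": -5,"dy": 7,"dz": -2,"turn": 0.02},
  {"fingers": -1,"dx": -2,"dy": 3,"dz": 0,"turn": 0},
  {"fingers": -1,"dx": 0,"dy": 0,"dz": 0,"turn": 0},
  {"fingers": -1,"dx": 0,"dy": 0,"dz": 0,"turn": 0},
])

```text
clock: 9.62
position: [0.5233, 0.2078, 0.1098]
ee_rot: [0.007, 0.505, 0.863, 0.011]
contact_force: [-0.3, -0.1, 0.6]
width: 0.0857
```

```bash
python3 g.py; python3 t.py .5105 .228 .016 2.116
```

```text
[ 0.4532 -0.4192 -0.3567] e0.120 n2 p0.92 top [ 0.4533 -0.4191 -0.3525]
[ 0.3454 -0.269  -2.9242] e0.129 n2 p0.73 top [ 0.3451 -0.2697 -2.9045]
[0.509  0.231  0.4643] e0.954 n2 p0.56 top [0.5069 0.2296 0.6222]
lid [0.6478 0.0064 0.051 ] 0.10344681380853216 2
tcp [0.5231 0.208  0.1099] yaw 2.083 q [ 0.2508  0.3511  1.7491  0.0075  1.0165 -1.8364] F [-0.9147  0.1077 -0.5191] w 0.0854 t 9.9167 tips 0.011
d mm [-12.5743  20.0015 -93.9209] turn 0.033
tool z dir [ 0.0226  0.0124 -0.9997]
```

play_rows([
  {"fingers": -1,"dx": -4,"dy": 6,"dz": -10,"turn": 0.015},
  {"fingers": -1,"dx": -5,"dy": 7,"dz": -12,"turn": 0.015},
  {"fingers": -1,"dx": -3,"dy": 5,"dz": -12,"turn": 0},
  {"fingers": -1,"dx": -1,"dy": 1,"dz": -8,"turn": 0},
  {"fingers": -1,"dx": 0,"dy": 0,"dz": -4,"turn": 0},
  {"fingers": -1,"dx": 0,"dy": 0,"dz": 0,"turn": 0},
  {"fingers": -1,"dx": 0,"dy": 0,"dz": 0,"turn": 0},
])

```text
clock: 10.5
position: [0.5094, 0.2277, 0.0602]
ee_rot: [0.007, 0.491, 0.871, 0.011]
contact_force: [0.2, -0.2, 0.1]
width: 0.0852
```

```bash
python3 t.py .5105 .228 .016 2.116
```

```text
tcp [0.5094 0.2277 0.0602] yaw 2.115 q [ 0.2917  0.4009  1.8203  0.008   0.8947 -1.8285] F [ 0.1862 -0.2162  0.1119] w 0.0852 t 10.5 tips 0.011
d mm [  1.0628   0.3063 -44.1728] turn 0.001
tool z dir [ 0.0229  0.0134 -0.9996]
```

play_rows([
  {"fingers": -1,"dx": 0,"dy": 0,"dz": -8,"turn": 0},
  {"fingers": -1,"dx": 0,"dy": 0,"dz": -10,"turn": 0},
  {"fingers": -1,"dx": 0,"dy": 0,"dz": -10,"turn": 0},
  {"fingers": -1,"dx": 0,"dy": 0,"dz": -8,"turn": 0},
  {"fingers": -1,"dx": 0,"dy": 0,"dz": -5,"turn": 0},
  {"fingers": -1,"dx": 0,"dy": 0,"dz": -2,"turn": 0},
  {"fingers": -1,"dx": 0,"dy": 0,"dz": 0,"turn": 0},
])

```text
clock: 11.08
position: [0.5114, 0.2272, 0.0141]
ee_rot: [0.008, 0.491, 0.871, 0.013]
contact_force: [-0.2, 0.1, -0.5]
width: 0.0852
```

```bash
python3 t.py .5105 .228 .016 2.116
```

```text
tcp [0.5114 0.2272 0.0141] yaw 2.114 q [ 0.2899  0.4611  1.8673  0.0084  0.7837 -1.8301] F [-0.2331  0.0724 -0.4685] w 0.0852 t 11.0833 tips 0.011
d mm [-0.9231  0.8324  1.8627] turn 0.002
tool z dir [ 0.0266  0.0141 -0.9995]
```

play_rows([
  {"fingers": -1,"dx": -1,"dy": 1,"dz": 3,"turn": 0},
  {"fingers": 0.2,"dx": 0,"dy": 0,"dz": 0,"turn": 0},
  {"fingers": 0.2,"dx": 0,"dy": 0,"dz": 0,"turn": 0},
  {"fingers": 0.2,"dx": 0,"dy": 0,"dz": 0,"turn": 0},
  {"fingers": 0.2,"dx": 0,"dy": 0,"dz": 0,"turn": 0},
  {"fingers": 0.2,"dx": 0,"dy": 0,"dz": 0,"turn": 0},
  {"fingers": 0.2,"dx": 0,"dy": 0,"dz": 0,"turn": 0},
], squeeze=50)

```text
clock: 11.67
position: [0.5114, 0.2285, 0.0193]
ee_rot: [0.009, 0.491, 0.871, 0.014]
contact_force: [-0.8, 0.4, -1.2]
width: 0.0646
```

```bash
python3 t.py .5105 .228 .016 2.116
```

```text
tcp [0.5114 0.2285 0.0193] yaw 2.114 q [ 0.2924  0.4535  1.8637  0.0079  0.7917 -1.8273] F [-0.7632  0.395  -1.2359] w 0.0646 t 11.6667 tips 0.011
d mm [-0.9117 -0.5296 -3.2725] turn 0.002
tool z dir [ 0.0297  0.0148 -0.9995]
```

play_rows([
  {"fingers": 0.2,"dx": 0,"dy": 0,"dz": 8,"turn": 0},
  {"fingers": 0.2,"dx": 0,"dy": 0,"dz": 18,"turn": 0},
  {"fingers": 0.2,"dx": 0,"dy": 0,"dz": 25,"turn": 0},
  {"fingers": 0.2,"dx": 0,"dy": 0,"dz": 25,"turn": 0},
  {"fingers": 0.2,"dx": 0,"dy": 0,"dz": 16,"turn": 0},
  {"fingers": 0.2,"dx": -2,"dy": -7,"dz": 8,"turn": -0.02},
  {"fingers": 0.2,"dx": -5,"dy": -16,"dz": 0,"turn": -0.04},
  {"fingers": 0.2,"dx": -7,"dy": -24,"dz": 0,"turn": -0.04},
  {"fingers": 0.2,"dx": -8,"dy": -27,"dz": 0,"turn": -0.04},
  {"fingers": 0.2,"dx": -8,"dy": -27,"dz": 0,"turn": -0.04},
  {"fingers": 0.2,"dx": -8,"dy": -27,"dz": 0,"turn": -0.04},
  {"fingers": 0.2,"dx": -8,"dy": -27,"dz": 0,"turn": -0.04},
  {"fingers": 0.2,"dx": -5,"dy": -18,"dz": 0,"turn": -0.02},
  {"fingers": 0.2,"dx": -3,"dy": -10,"dz": 0,"turn": 0},
  {"fingers": 0.2,"dx": -1,"dy": -4,"dz": 0,"turn": 0},
  {"fingers": 0.2,"dx": 0,"dy": 0,"dz": 0,"turn": 0},
  {"fingers": 0.2,"dx": 0,"dy": 0,"dz": 0,"turn": 0},
])

```text
clock: 13.08
position: [0.4461, 0.0309, 0.1254]
ee_rot: [0.01, 0.616, 0.787, 0.01]
contact_force: [0.5, -0.0, -1.2]
width: 0.0645
```

```bash
python3 t.py .451 .0272 .1 1.82
```

```text
tcp [0.4461 0.0309 0.1254] yaw 1.813 q [-0.0918  0.1751  1.9658  0.0078  0.9731 -1.9093] F [ 0.4688 -0.0118 -1.2382] w 0.0645 t 13.0833 tips 0.011
d mm [  4.9457  -3.7344 -25.3908] turn 0.007
tool z dir [ 0.0281  0.0039 -0.9996]
```

play_rows([
  {"fingers": 0.2,"dx": 2,"dy": -1.5,"dz": -6,"turn": 0.003},
  {"fingers": 0.2,"dx": 2,"dy": -1.5,"dz": -8,"turn": 0.003},
  {"fingers": 0.2,"dx": 0.5,"dy": -0.5,"dz": -6,"turn": 0},
  {"fingers": 0.2,"dx": 0,"dy": 0,"dz": -3,"turn": 0},
  {"fingers": 0.2,"dx": 0,"dy": 0,"dz": 0,"turn": 0},
  {"fingers": 0.2,"dx": 0,"dy": 0,"dz": 0,"turn": 0},
])

```text
clock: 13.58
position: [0.4517, 0.03, 0.0989]
ee_rot: [0.009, 0.612, 0.791, 0.01]
contact_force: [1.1, 0.1, -0.8]
width: 0.0644
```

```bash
cat > held.py <<'E'
# fit tray in hand at rim height z; compare with dock: held.py z
from h import *
import sys
np.set_printoptions(precision=4,suppress=True)
z=float(sys.argv[1]); ds=[get_image("top"),get_image("scene")]
for n,d in zip(("top","scene"),ds):
    ms=[m for m,h,p in net(d,"tray1") if 100<h<135]
    for m in ms:
        p=unproj(d,cen(m),z+.015)
        if np.hypot(p[0]-.45,p[1]-.027)<.06: print(n,fit([d],[m],TRAY,z,(.45,.027,[.25])),m.sum())
show(ds[1],[(TRAY,(.45,.027,.25),z),(DOCK,(.45,.027,.25),0)],"pics/%s.png"%sys.argv[2],(230,130,390,250),5)
E
python3 t.py .451 .0272 .072 1.82; python3 held.py .082 c4
```

```text
tcp [0.4517 0.03   0.0989] yaw 1.824 q [-0.0939  0.2168  1.9925  0.0101  0.9061 -1.9237] F [ 1.0918  0.0742 -0.8112] w 0.0644 t 13.5833 tips 0.011
d mm [ -0.7015  -2.771  -26.942 ] turn -0.004
tool z dir [ 0.027   0.0054 -0.9996]
scene (array([0.4583, 0.0321, 0.4991]), np.float64(0.5430438124519601)) 303.0
```

View pics/c4.png

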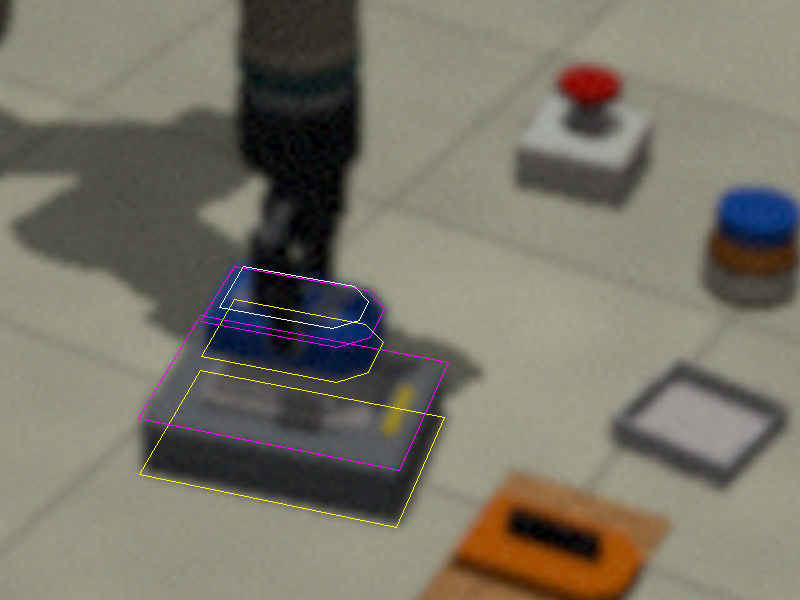

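play_rows([
  {"fingers": 0.2,"dx": -0.5,"dy": -1.5,"dz": -4,"turn": 0},
  {"fingers": 0.2,"dx": 0,"dy": -1,"dz": -5,"turn": 0},
  {"fingers": 0.2,"dx": 0,"dy": 0,"dz": -5,"turn": 0},
  {"fingers": 0.2,"dx": 0,"dy": 0,"dz": -4,"turn": 0},
  {"fingers": 0.2,"dx": 0,"dy": 0,"dz": -3,"turn": 0},
  {"fingers": 0.2,"dx": 0,"dy": 0,"dz": -2,"turn": 0},
  {"fingers": 0.2,"dx": 0,"dy": 0,"dz": 0,"turn": 0},
])

```text
clock: 14.37
position: [0.4516, 0.0267, 0.0749]
ee_rot: [0.01, 0.613, 0.79, 0.011]
contact_force: [0.1, 0.1, -0.5]
width: 0.0644
```

```bash
python3 t.py .451 .0272 .072 1.82
```

```text
tcp [0.4516 0.0267 0.0749] yaw 1.823 q [-0.1012  0.2484  2.0278  0.0108  0.8362 -1.9312] F [ 0.1089  0.1244 -0.5214] w 0.0644 t 14.3667 tips 0.011
d mm [-0.647   0.4547 -2.8641] turn -0.003
tool z dir [ 0.03    0.005  -0.9995]
```

play_rows([
  {"fingers": 0.2,"dx": 0,"dy": 0,"dz": -2,"turn": 0},
  {"fingers": 0.2,"dx": 0,"dy": 0,"dz": -2,"turn": 0},
  {"fingers": 0.2,"dx": 0,"dy": 0,"dz": -2,"turn": 0},
  {"fingers": 0.2,"dx": 0,"dy": 0,"dz": -1,"turn": 0},
])

```text
clock: 14.7
position: [0.4521, 0.0265, 0.071]
ee_rot: [0.011, 0.612, 0.791, 0.011]
contact_force: [-0.2, -1.0, 0.2]
width: 0.0649
```

```bash
python3 t.py .451 .0272 .072 1.82
```

```text
tcp [0.4521 0.0265 0.071 ] yaw 1.824 q [-0.1011  0.254   2.0327  0.0101  0.8245 -1.9316] F [-0.2244 -1.0059  0.2017] w 0.0649 t 14.7 tips 0.011
d mm [-1.0659  0.6982  0.9616] turn -0.004
tool z dir [ 0.031   0.0043 -0.9995]
```

play_rows([
  {"fingers": -1,"dx": 0,"dy": 0,"dz": -1,"turn": 0},
  {"fingers": -1,"dx": 0,"dy": 0,"dz": 0,"turn": 0},
  {"fingers": -1,"dx": 0,"dy": 0,"dz": 0,"turn": 0},
  {"fingers": -1,"dx": 0,"dy": 0,"dz": 0,"turn": 0},
  {"fingers": -1,"dx": 0,"dy": 0,"dz": 10,"turn": 0},
  {"fingers": -1,"dx": 0,"dy": 0,"dz": 20,"turn": 0},
  {"fingers": -1,"dx": 0,"dy": 0,"dz": 25,"turn": 0},
  {"fingers": -1,"dx": 0,"dy": -5,"dz": 25,"turn": 0.04},
  {"fingers": -1,"dx": -5,"dy": -15,"dz": 15,"turn": 0.08},
  {"fingers": -1,"dx": -8,"dy": -25,"dz": 5,"turn": 0},
  {"fingers": -1,"dx": -10,"dy": -30,"dz": 0,"turn": 0},
  {"fingers": -1,"dx": -10,"dy": -30,"dz": 0,"turn": 0},
  {"fingers": -1,"dx": -10,"dy": -30,"dz": 0,"turn": 0},
  {"fingers": -1,"dx": -10,"dy": -30,"dz": 0,"turn": 0},
  {"fingers": -1,"dx": -8,"dy": -20,"dz": 0,"turn": 0},
  {"fingers": -1,"dx": -5,"dy": -10,"dz": 0,"turn": 0},
])

```text
clock: 16.03
position: [0.3852, -0.1744, 0.1743]
ee_rot: [0.013, 0.557, 0.83, 0.012]
contact_force: [0.2, 0.2, 0.1]
width: 0.0855
```

```bash
python3 t.py .345 -.2695 .05 1.8; python3 g.py; python3 held.py .053 c5
```

```text
tcp [ 0.3852 -0.1744  0.1743] yaw 1.959 q [-0.6103  0.0843  1.934   0.0269  1.0977 -2.581 ] F [0.1974 0.1595 0.1316] w 0.0855 t 16.0333 tips 0.011
d mm [ -40.2119  -95.1318 -124.3271] turn -0.159
tool z dir [ 0.0348  0.0049 -0.9994]
[0.455  0.0308 0.2325] e0.047 n1 p0.94 top [0.455  0.0308 0.2325]
[ 0.4532 -0.4196 -0.3561] e0.094 n2 p0.92 top [ 0.4545 -0.4198 -0.3709]
lid [0.6467 0.0064 0.0731] 0.1625968253968254 2
top (array([0.4493, 0.0277, 0.2337]), np.float64(0.05378224748578919)) 552.0
scene (array([0.4502, 0.0291, 0.2397]), np.float64(0.0364263803680982)) 630.0
```

View pics/c5.png

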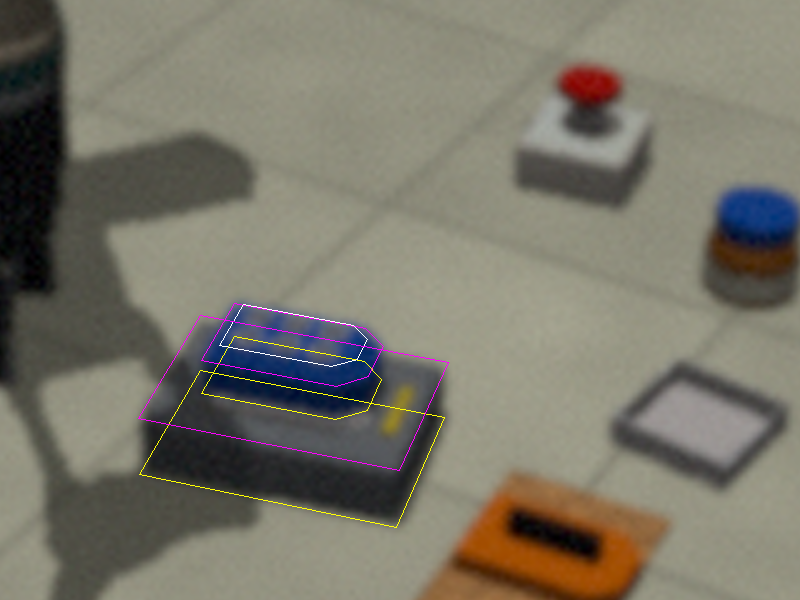

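play_rows([
  {"fingers": -1,"dx": 2,"dy": -8,"dz": 0,"turn": -0.04},
  {"fingers": -1,"dx": 5,"dy": -18,"dz": 0,"turn": -0.07},
  {"fingers": -1,"dx": 7,"dy": -25,"dz": 0,"turn": -0.08},
  {"fingers": -1,"dx": 8,"dy": -28,"dz": 0,"turn": -0.08},
  {"fingers": -1,"dx": 8,"dy": -28,"dz": 0,"turn": -0.08},
  {"fingers": -1,"dx": 8,"dy": -28,"dz": -5,"turn": -0.08},
  {"fingers": -1,"dx": 8,"dy": -28,"dz": -10,"turn": -0.08},
  {"fingers": -1,"dx": 8,"dy": -28,"dz": -12,"turn": -0.08},
  {"fingers": -1,"dx": 6,"dy": -20,"dz": -12,"turn": -0.06},
  {"fingers": -1,"dx": 4,"dy": -12,"dz": -10,"turn": -0.04},
  {"fingers": -1,"dx": 2,"dy": -6,"dz": -5,"turn": -0.02},
  {"fingers": -1,"dx": 0,"dy": -2,"dz": 0,"turn": 0},
  {"fingers": -1,"dx": 0,"dy": 0,"dz": 0,"turn": 0},
  {"fingers": -1,"dx": 0,"dy": 0,"dz": 0,"turn": 0},
])

```text
clock: 17.7
position: [0.4584, -0.4047, 0.1176]
ee_rot: [0.017, 0.815, 0.578, 0.009]
contact_force: [-0.1, 0.1, -0.6]
width: 0.0855
```

```bash
python3 t.py .4532 -.419 .06 1.208; python3 g.py
```

```text
tcp [ 0.4584 -0.4047  0.1176] yaw 1.234 q [-0.845   0.4029  1.6399  0.0159  1.0636 -2.0865] F [-0.0977  0.1146 -0.6393] w 0.0855 t 17.7 tips 0.011
d mm [ -5.2341 -14.319  -57.5524] turn -0.026
tool z dir [ 0.0338 -0.0171 -0.9993]
[ 0.3488 -0.2682 -3.0242] e0.910 n2 p0.71 top [ 0.3534 -0.2675 -3.0259]
[ 0.4503 -0.4177 -0.3918] e0.784 n2 p0.69 top [ 0.4455 -0.4168 -0.3032]
lid [0.6465 0.0068 0.057 ] 0.20879015946595836 2
lid [0.4616 0.4437 0.4757] 0.25556408288564847 1
```

play_rows([
  {"fingers": -1,"dx": -2,"dy": -5,"dz": -10,"turn": -0.015},
  {"fingers": -1,"dx": -2,"dy": -5,"dz": -14,"turn": -0.01},
  {"fingers": -1,"dx": -1,"dy": -3,"dz": -14,"turn": 0},
  {"fingers": -1,"dx": 0,"dy": -1,"dz": -8,"turn": 0},
  {"fingers": -1,"dx": 0,"dy": 0,"dz": -4,"turn": 0},
  {"fingers": -1,"dx": 0,"dy": 0,"dz": 0,"turn": 0},
  {"fingers": -1,"dx": 0,"dy": 0,"dz": 0,"turn": 0},
])

```text
clock: 18.58
position: [0.4529, -0.4202, 0.0661]
ee_rot: [0.019, 0.824, 0.567, 0.009]
contact_force: [-0.2, 0.2, -0.2]
width: 0.0851
```

```bash
python3 t.py .4532 -.419 .016 1.208
```

```text
tcp [ 0.4529 -0.4202  0.0661] yaw 1.205 q [-0.8681  0.4611  1.6903  0.0162  0.9499 -2.0827] F [-0.1546  0.2301 -0.1679] w 0.0851 t 18.5833 tips 0.011
d mm [  0.269    1.196  -50.0823] turn 0.003
tool z dir [ 0.0362 -0.0222 -0.9991]
```

play_rows([
  {"fingers": -1,"dx": 0,"dy": 0.5,"dz": -8,"turn": 0},
  {"fingers": -1,"dx": 0,"dy": 0.5,"dz": -11,"turn": 0},
  {"fingers": -1,"dx": 0,"dy": 0,"dz": -11,"turn": 0},
  {"fingers": -1,"dx": 0,"dy": 0,"dz": -8,"turn": 0},
  {"fingers": -1,"dx": 0,"dy": 0,"dz": -5,"turn": 0},
  {"fingers": -1,"dx": 0,"dy": 0,"dz": -2,"turn": 0},
  {"fingers": -1,"dx": 0,"dy": 0,"dz": 0,"turn": 0},
])

```text
clock: 19.17
position: [0.454, -0.4192, 0.0183]
ee_rot: [0.021, 0.823, 0.567, 0.009]
contact_force: [0.7, 0.3, 0.2]
width: 0.0853
```

```bash
python3 t.py .4532 -.419 .016 1.208
```

```text
tcp [ 0.454  -0.4192  0.0183] yaw 1.206 q [-0.8659  0.5152  1.741   0.0179  0.8418 -2.0834] F [0.6571 0.2977 0.2327] w 0.0853 t 19.1667 tips 0.011
d mm [-0.7527  0.1947 -2.3167] turn 0.002
tool z dir [ 0.0384 -0.0246 -0.999 ]
```

play_rows([
  {"fingers": 0.2,"dx": -0.5,"dy": 0,"dz": -1,"turn": 0},
  {"fingers": 0.2,"dx": 0,"dy": 0,"dz": 0,"turn": 0},
  {"fingers": 0.2,"dx": 0,"dy": 0,"dz": 0,"turn": 0},
  {"fingers": 0.2,"dx": 0,"dy": 0,"dz": 0,"turn": 0},
  {"fingers": 0.2,"dx": 0,"dy": 0,"dz": 0,"turn": 0},
  {"fingers": 0.2,"dx": 0,"dy": 0,"dz": 0,"turn": 0},
])

```text
clock: 19.67
position: [0.4539, -0.4199, 0.0186]
ee_rot: [0.022, 0.823, 0.567, 0.009]
contact_force: [-0.6, 0.7, -1.5]
width: 0.0645
```

```bash
python3 t.py .4532 -.419 .016 1.208
```

```text
tcp [ 0.4539 -0.4199  0.0186] yaw 1.206 q [-0.8666  0.5145  1.7415  0.0176  0.8398 -2.0843] F [-0.6317  0.6524 -1.4625] w 0.0645 t 19.6667 tips 0.011
d mm [-0.6757  0.9304 -2.6355] turn 0.002
tool z dir [ 0.0396 -0.0264 -0.9989]
```

play_rows([
  {"fingers": 0.2,"dx": 0,"dy": 0,"dz": 10,"turn": 0},
  {"fingers": 0.2,"dx": 0,"dy": 0,"dz": 22,"turn": 0},
  {"fingers": 0.2,"dx": 0,"dy": 0,"dz": 28,"turn": 0},
  {"fingers": 0.2,"dx": 0,"dy": 8,"dz": 28,"turn": 0.02},
  {"fingers": 0.2,"dx": 0,"dy": 18,"dz": 22,"turn": 0.05},
  {"fingers": 0.2,"dx": 0,"dy": 28,"dz": 14,"turn": 0.05},
  {"fingers": 0.2,"dx": 0,"dy": 32,"dz": 6,"turn": 0.05},
  {"fingers": 0.2,"dx": 0,"dy": 34,"dz": 2,"turn": 0.05},
  {"fingers": 0.2,"dx": 0,"dy": 34,"dz": 0,"turn": 0.05},
  {"fingers": 0.2,"dx": 0,"dy": 34,"dz": 0,"turn": 0.05},
  {"fingers": 0.2,"dx": 0,"dy": 34,"dz": 0,"turn": 0.05},
  {"fingers": 0.2,"dx": 0,"dy": 34,"dz": 0,"turn": 0.05},
  {"fingers": 0.2,"dx": 0,"dy": 34,"dz": 0,"turn": 0.05},
  {"fingers": 0.2,"dx": 0,"dy": 32,"dz": 0,"turn": 0.04},
  {"fingers": 0.2,"dx": 0,"dy": 28,"dz": 0,"turn": 0.03},
  {"fingers": 0.2,"dx": 0,"dy": 20,"dz": 0,"turn": 0.02},
  {"fingers": 0.2,"dx": 0,"dy": 12,"dz": 0,"turn": 0},
  {"fingers": 0.2,"dx": 0,"dy": 6,"dz": 0,"turn": 0},
  {"fingers": 0.2,"dx": 0,"dy": 0,"dz": 0,"turn": 0},
  {"fingers": 0.2,"dx": 0,"dy": 0,"dz": 0,"turn": 0},
])

```text
clock: 21.33
position: [0.4497, -0.0164, 0.1708]
ee_rot: [0.028, 0.625, 0.78, 0.018]
contact_force: [-0.1, -0.7, -2.0]
width: 0.0646
```

```bash
python3 t.py .451 .0278 .115 1.81; python3 g.py
```

```text
tcp [ 0.4497 -0.0164  0.1708] yaw 1.791 q [-0.1969  0.1098  1.9158  0.0082  1.0496 -1.9921] F [-0.0969 -0.7305 -2.0452] w 0.0646 t 21.3333 tips 0.011
d mm [  1.27    44.1561 -55.7799] turn 0.019
tool z dir [ 0.0665 -0.006  -0.9978]
[ 0.3445 -0.2698 -2.9063] e0.124 n2 p0.92 top [ 0.3444 -0.2698 -2.9064]
lid [0.647  0.0064 0.0729] 0.15501850612003243 2
```

play_rows([
  {"fingers": 0.2,"dx": 0,"dy": 10,"dz": -6,"turn": 0.01},
  {"fingers": 0.2,"dx": 0,"dy": 14,"dz": -10,"turn": 0.01},
  {"fingers": 0.2,"dx": 0,"dy": 11,"dz": -12,"turn": 0},
  {"fingers": 0.2,"dx": 0,"dy": 5,"dz": -10,"turn": 0},
  {"fingers": 0.2,"dx": 0,"dy": 2,"dz": -6,"turn": 0},
  {"fingers": 0.2,"dx": 0,"dy": 0,"dz": -2,"turn": 0},
  {"fingers": 0.2,"dx": 0,"dy": 0,"dz": 0,"turn": 0},
])

```text
clock: 22.22
position: [0.45, 0.0266, 0.1205]
ee_rot: [0.027, 0.619, 0.785, 0.019]
contact_force: [-0.1, 0.5, -1.5]
width: 0.0649
```

```bash
python3 t.py .451 .0278 .0976 1.81
```

```text
tcp [0.45   0.0266 0.1205] yaw 1.805 q [-0.0976  0.1686  1.9916  0.0032  0.9159 -1.9055] F [-0.1013  0.5381 -1.4761] w 0.0649 t 22.2167 tips 0.011
d mm [  1.009    1.2206 -22.9218] turn 0.005
tool z dir [ 0.0653 -0.0038 -0.9979]
```

play_rows([
  {"fingers": 0.2,"dx": 0.5,"dy": 1,"dz": -5,"turn": 0.003},
  {"fingers": 0.2,"dx": 0.5,"dy": 0,"dz": -6,"turn": 0},
  {"fingers": 0.2,"dx": 0,"dy": 0,"dz": -5,"turn": 0},
  {"fingers": 0.2,"dx": 0,"dy": 0,"dz": -3,"turn": 0},
  {"fingers": 0.2,"dx": 0,"dy": 0,"dz": -3,"turn": 0},
  {"fingers": 0.2,"dx": 0,"dy": 0,"dz": -2,"turn": 0},
])

```text
clock: 22.72
position: [0.4528, 0.0266, 0.0967]
ee_rot: [0.028, 0.618, 0.785, 0.02]
contact_force: [-6.7, 0.0, 31.1]
width: 0.0646
```

```bash
python3 t.py .451 .0278 .0976 1.81
```

```text
tcp [0.4528 0.0266 0.0967] yaw 1.807 q [-0.0971  0.2024  2.0231  0.0038  0.8474 -1.907 ] F [-6.6538  0.0098 31.0528] w 0.0646 t 22.7167 tips 0.011
d mm [-1.8155  1.1783  0.9266] turn 0.003
tool z dir [ 0.0686 -0.0039 -0.9976]
```

play_rows([
  {"fingers": -1,"dx": 0,"dy": 0,"dz": 0.5,"turn": 0},
  {"fingers": -1,"dx": 0,"dy": 0,"dz": 0,"turn": 0},
  {"fingers": -1,"dx": 0,"dy": 0,"dz": 0,"turn": 0},
  {"fingers": -1,"dx": 0,"dy": 0,"dz": 8,"turn": 0},
  {"fingers": -1,"dx": 0,"dy": 0,"dz": 20,"turn": 0},
  {"fingers": -1,"dx": 0,"dy": 0,"dz": 25,"turn": 0},
  {"fingers": -1,"dx": 0,"dy": 0,"dz": 20,"turn": -0.06},
  {"fingers": -1,"dx": 0,"dy": -5,"dz": 10,"turn": -0.12},
  {"fingers": -1,"dx": 0,"dy": -12,"dz": 0,"turn": -0.12},
  {"fingers": -1,"dx": -2,"dy": -15,"dz": 0,"turn": -0.12},
  {"fingers": -1,"dx": -4,"dy": -15,"dz": 0,"turn": -0.12},
  {"fingers": -1,"dx": -6,"dy": -15,"dz": 0,"turn": -0.12},
  {"fingers": -1,"dx": -6,"dy": -15,"dz": 0,"turn": -0.12},
  {"fingers": -1,"dx": -6,"dy": -15,"dz": 0,"turn": -0.12},
  {"fingers": -1,"dx": -6,"dy": -15,"dz": 0,"turn": -0.12},
  {"fingers": -1,"dx": -6,"dy": -15,"dz": 0,"turn": -0.12},
  {"fingers": -1,"dx": -6,"dy": -15,"dz": 0,"turn": -0.12},
  {"fingers": -1,"dx": -6,"dy": -15,"dz": 0,"turn": -0.12},
  {"fingers": -1,"dx": -6,"dy": -15,"dz": 0,"turn": -0.12},
  {"fingers": -1,"dx": -6,"dy": -15,"dz": 0,"turn": -0.12},
])

```text
clock: 24.38
position: [0.3935, -0.1619, 0.1961]
ee_rot: [0.042, 0.997, 0.06, -0.003]
contact_force: [-0.8, 0.1, -0.2]
width: 0.0851
```

```bash
python3 t.py .3445 -.2698 .08 -1.335; python3 g.py; python3 held.py .079 c6
```

```text
tcp [ 0.3935 -0.1619  0.1961] yaw 0.12 q [-0.4917  0.0687  1.894  -0.0822  1.1404 -0.5793] F [-0.8189  0.1402 -0.1807] w 0.0851 t 24.3833 tips 0.011
d mm [ -48.9971 -107.8786 -116.1326] turn -1.455
tool z dir [-0.0003 -0.0845 -0.9964]
[0.4578 0.0328 0.2906] e0.917 n2 p0.91 top [0.4601 0.0315 0.2486]
[ 0.3428 -0.2704 -2.9035] e0.296 n2 p0.90 top [ 0.3441 -0.2702 -2.9152]
lid [0.6463 0.0054 0.0148] 0.14146999569895047 2
top (array([0.4517, 0.0275, 0.2398]), np.float64(0.042472666105971446)) 584.0
scene (array([0.4517, 0.029 , 0.2894]), np.float64(0.11052031902772508)) 586.0
```

View pics/c6.png

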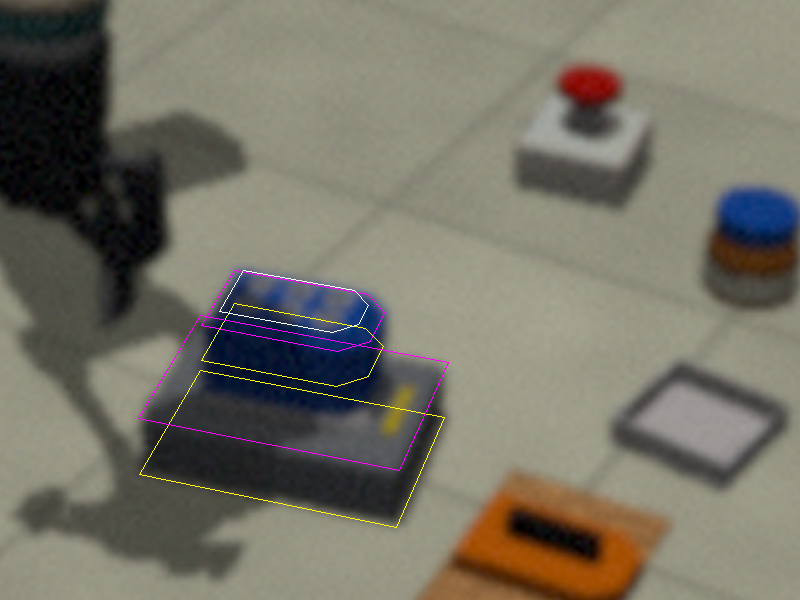

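play_rows([
  {"fingers": -1,"dx": -4,"dy": -9,"dz": -4,"turn": -0.12},
  {"fingers": -1,"dx": -4,"dy": -9,"dz": -6,"turn": -0.12},
  {"fingers": -1,"dx": -4,"dy": -9,"dz": -6,"turn": -0.12},
  {"fingers": -1,"dx": -4,"dy": -9,"dz": -6,"turn": -0.12},
  {"fingers": -1,"dx": -4,"dy": -9,"dz": -6,"turn": -0.12},
  {"fingers": -1,"dx": -4,"dy": -9,"dz": -6,"turn": -0.12},
  {"fingers": -1,"dx": -4,"dy": -9,"dz": -6,"turn": -0.12},
  {"fingers": -1,"dx": -4,"dy": -9,"dz": -6,"turn": -0.12},
  {"fingers": -1,"dx": -4,"dy": -9,"dz": -6,"turn": -0.12},
  {"fingers": -1,"dx": -4,"dy": -9,"dz": -6,"turn": -0.12},
  {"fingers": -1,"dx": -4,"dy": -9,"dz": -6,"turn": -0.12},
  {"fingers": -1,"dx": -3,"dy": -6,"dz": -4,"turn": -0.06},
  {"fingers": -1,"dx": -2,"dy": -3,"dz": 0,"turn": -0.04},
  {"fingers": -1,"dx": 0,"dy": 0,"dz": 0,"turn": 0},
  {"fingers": -1,"dx": 0,"dy": 0,"dz": 0,"turn": 0},
])

```text
clock: 26.13
position: [0.3465, -0.2681, 0.1245]
ee_rot: [0.03, 0.782, -0.622, -0.029]
contact_force: [0.5, 0.3, 0.4]
width: 0.0852
```

```bash
python3 t.py .3445 -.27 .055 -1.335
cat > stack.py <<'E'
# joint fit of whole stack height: n trays, free top tray pose incl. height
from h import *
import sys
np.set_printoptions(precision=4,suppress=True)
zb=float(sys.argv[1]); lab=sys.argv[2]; S={"tray1":TRAY,"lid":LID}[lab]
for n in("top","scene"):
    d=get_image(n)
    hue=(100,135) if lab=="tray1" else (0,30)
    ms=[m for m,h,p in net(d,lab) if hue[0]<h<hue[1] and np.hypot(*(unproj(d,cen(m),zb)-[.45,.027,zb])[:2])<.06]
    if not ms: print(n,None); continue
    m=ms[0]
    # silhouette of everything from dock ledge up to the top
    best=[]
    for dz in np.arange(-6,10,2)/1e3:
        T=TRAY.copy(); H=zb+dz-.053
        P=np.vstack([TRAY[:6],T+[0,0,H]])
        q,e=fit([d],[m],P,.053,(.45,.027,[.25])); best.append((round(e,4),dz,q))
    print(n,*sorted(best,key=lambda b:b[0])[:3])
E
python3 stack.py .079 tray1
```

```text
tcp [ 0.3465 -0.2681  0.1245] yaw -1.345 q [-0.764   0.2092  1.9253 -0.0756  1.0616  0.619 ] F [0.5183 0.2688 0.3938] w 0.0852 t 26.1333 tips 0.011
d mm [ -1.9653  -1.8781 -69.5075] turn 0.01
tool z dir [-0.084  -0.0109 -0.9964]
top None
scene (np.float64(0.7383), np.float64(-0.006), array([0.4505, 0.0256, 0.4306])) (np.float64(0.7444), np.float64(-0.004), array([0.4524, 0.0227, 0.4348])) (np.float64(0.7497), np.float64(-0.002), array([0.4518, 0.0234, 0.4425]))
```

play_rows([
  {"fingers": -1,"dx": -1,"dy": -1,"dz": -10,"turn": 0.005},
  {"fingers": -1,"dx": -1,"dy": -1,"dz": -16,"turn": 0.005},
  {"fingers": -1,"dx": 0,"dy": 0,"dz": -16,"turn": 0},
  {"fingers": -1,"dx": 0,"dy": 0,"dz": -12,"turn": 0},
  {"fingers": -1,"dx": 0,"dy": 0,"dz": -6,"turn": 0},
  {"fingers": -1,"dx": 0,"dy": 0,"dz": 0,"turn": 0},
  {"fingers": -1,"dx": 0,"dy": 0,"dz": 0,"turn": 0},
])

```text
clock: 26.92
position: [0.3471, -0.2692, 0.0652]
ee_rot: [0.031, 0.787, -0.615, -0.025]
contact_force: [0.6, 0.2, -0.2]
width: 0.0852
```

```bash
python3 t.py .3445 -.27 .018 -1.335
```

```text
tcp [ 0.3471 -0.2692  0.0652] yaw -1.327 q [-0.7643  0.284   2.009  -0.0854  0.8946  0.6172] F [ 0.6367  0.2328 -0.1756] w 0.0852 t 26.9167 tips 0.011
d mm [ -2.6238  -0.7747 -47.2044] turn -0.008
tool z dir [-0.0779 -0.0175 -0.9968]
```

play_rows([
  {"fingers": -1,"dx": -1,"dy": -0.5,"dz": -8,"turn": -0.004},
  {"fingers": -1,"dx": -1,"dy": -0.5,"dz": -11,"turn": -0.004},
  {"fingers": -1,"dx": -1,"dy": 0,"dz": -11,"turn": 0},
  {"fingers": -1,"dx": 0,"dy": 0,"dz": -7,"turn": 0},
  {"fingers": -1,"dx": 0,"dy": 0,"dz": -4,"turn": 0},
  {"fingers": -1,"dx": 0,"dy": 0,"dz": -1,"turn": 0},
  {"fingers": -1,"dx": 0,"dy": 0,"dz": 0,"turn": 0},
])

```text
clock: 27.5
position: [0.3467, -0.2725, 0.0237]
ee_rot: [0.031, 0.785, -0.618, -0.021]
contact_force: [-0.6, 0.1, 0.1]
width: 0.0852
```

```bash
python3 t.py .3445 -.27 .018 -1.335
```

```text
tcp [ 0.3467 -0.2725  0.0237] yaw -1.334 q [-0.7704  0.3461  2.0609 -0.0955  0.7722  0.6338] F [-0.6219  0.1341  0.0642] w 0.0852 t 27.5 tips 0.011
d mm [-2.1963  2.4977 -5.6775] turn -0.001
tool z dir [-0.0716 -0.0232 -0.9972]
```

play_rows([
  {"fingers": -1,"dx": -1,"dy": 1,"dz": -3,"turn": 0},
  {"fingers": -1,"dx": -1,"dy": 1.2,"dz": -2,"turn": 0},
  {"fingers": 0.2,"dx": 0,"dy": 0,"dz": 0,"turn": 0},
  {"fingers": 0.2,"dx": 0,"dy": 0,"dz": 0,"turn": 0},
  {"fingers": 0.2,"dx": 0,"dy": 0,"dz": 0,"turn": 0},
  {"fingers": 0.2,"dx": 0,"dy": 0,"dz": 0,"turn": 0},
  {"fingers": 0.2,"dx": 0,"dy": 0,"dz": 0,"turn": 0},
])

```text
clock: 28.08
position: [0.3457, -0.2711, 0.0201]
ee_rot: [0.032, 0.785, -0.618, -0.019]
contact_force: [0.7, -0.1, -2.5]
width: 0.0648
```

```bash
python3 t.py .3445 -.27 .018 -1.335
```

```text
tcp [ 0.3457 -0.2711  0.0201] yaw -1.334 q [-0.7696  0.3485  2.0713 -0.0972  0.7553  0.6368] F [ 0.7397 -0.1233 -2.5078] w 0.0648 t 28.0833 tips 0.011
d mm [-1.2399  1.1122 -2.0909] turn -0.001
tool z dir [-0.0686 -0.0262 -0.9973]
```

play_rows([
  {"fingers": 0.2,"dx": 0,"dy": 0,"dz": 10,"turn": 0},
  {"fingers": 0.2,"dx": 0,"dy": 0,"dz": 22,"turn": 0},
  {"fingers": 0.2,"dx": 0,"dy": 0,"dz": 28,"turn": 0.06},
  {"fingers": 0.2,"dx": 2,"dy": 6,"dz": 28,"turn": 0.12},
  {"fingers": 0.2,"dx": 4,"dy": 11,"dz": 28,"turn": 0.12},
  {"fingers": 0.2,"dx": 4,"dy": 12,"dz": 20,"turn": 0.12},
  {"fingers": 0.2,"dx": 4,"dy": 12,"dz": 10,"turn": 0.12},
  {"fingers": 0.2,"dx": 4,"dy": 12,"dz": 0,"turn": 0.12},
  {"fingers": 0.2,"dx": 4,"dy": 12,"dz": 0,"turn": 0.12},
  {"fingers": 0.2,"dx": 4,"dy": 12,"dz": 0,"turn": 0.12},
  {"fingers": 0.2,"dx": 4,"dy": 12,"dz": 0,"turn": 0.12},
  {"fingers": 0.2,"dx": 4,"dy": 12,"dz": 0,"turn": 0.12},
  {"fingers": 0.2,"dx": 4,"dy": 12,"dz": 0,"turn": 0.12},
  {"fingers": 0.2,"dx": 4,"dy": 12,"dz": 0,"turn": 0.12},
  {"fingers": 0.2,"dx": 4,"dy": 12,"dz": 0,"turn": 0.12},
  {"fingers": 0.2,"dx": 4,"dy": 12,"dz": 0,"turn": 0.12},
  {"fingers": 0.2,"dx": 4,"dy": 12,"dz": 0,"turn": 0.12},
  {"fingers": 0.2,"dx": 4,"dy": 12,"dz": 0,"turn": 0.12},
  {"fingers": 0.2,"dx": 4,"dy": 12,"dz": 0,"turn": 0.12},
  {"fingers": 0.2,"dx": 4,"dy": 12,"dz": 0,"turn": 0.12},
])

```text
clock: 29.75
position: [0.4069, -0.062, 0.1696]
ee_rot: [0.034, 0.91, 0.412, 0.017]
contact_force: [0.1, 0.7, -1.5]
width: 0.065
```

```bash
python3 t.py .449 .0292 .16 -1.331; python3 stack.py .079 tray1
```

```text
tcp [ 0.4069 -0.062   0.1696] yaw 0.85 q [-0.2962  0.053   1.9849 -0.0328  1.0329 -1.1302] F [ 0.1494  0.6707 -1.4923] w 0.065 t 29.75 tips 0.011
d mm [42.1306 91.2055 -9.626 ] turn 0.961
tool z dir [ 0.0597 -0.0476 -0.9971]
top (np.float64(0.6188), np.float64(-0.004), array([0.4569, 0.0305, 0.242 ])) (np.float64(0.6198), np.float64(-0.006), array([0.4571, 0.0335, 0.1704])) (np.float64(0.6222), np.float64(0.0), array([0.4545, 0.03  , 0.2638]))
scene (np.float64(0.2189), np.float64(-0.006), array([0.4416, 0.0537, 0.0054])) (np.float64(0.2425), np.float64(-0.004), array([0.4417, 0.0527, 0.2757])) (np.float64(0.2576), np.float64(-0.002), array([0.4396, 0.0559, 0.201 ]))
```

play_rows([
  {"fingers": 0.2,"dx": 5,"dy": 11,"dz": 2,"turn": 0.12},
  {"fingers": 0.2,"dx": 5,"dy": 12,"dz": 1,"turn": 0.12},
  {"fingers": 0.2,"dx": 5,"dy": 12,"dz": 0,"turn": 0.12},
  {"fingers": 0.2,"dx": 5,"dy": 12,"dz": 0,"turn": 0.12},
  {"fingers": 0.2,"dx": 5,"dy": 12,"dz": 0,"turn": 0.12},
  {"fingers": 0.2,"dx": 5,"dy": 12,"dz": 0,"turn": 0.12},
  {"fingers": 0.2,"dx": 4,"dy": 9,"dz": 0,"turn": 0.09},
  {"fingers": 0.2,"dx": 3,"dy": 6,"dz": 0,"turn": 0.05},
  {"fingers": 0.2,"dx": 1,"dy": 3,"dz": 0,"turn": 0.02},
  {"fingers": 0.2,"dx": 0,"dy": 0,"dz": 0,"turn": 0},
  {"fingers": 0.2,"dx": 0,"dy": 0,"dz": 0,"turn": 0},
])

```text
clock: 30.87
position: [0.4448, 0.0212, 0.1717]
ee_rot: [0.025, 0.647, 0.761, 0.027]
contact_force: [0.4, 0.1, -1.3]
width: 0.0645
```

```bash
python3 t.py .449 .0292 .145 -1.331; python3 pic.py scene 230 100 390 220 5 c7
```

```text
tcp [0.4448 0.0212 0.1717] yaw 1.733 q [-0.1231  0.098   1.9274  0.0205  1.0442 -1.8656] F [ 0.3554  0.1067 -1.2568] w 0.0645 t 30.8667 tips 0.011
d mm [  4.1788   8.0127 -26.7453] turn 0.078
tool z dir [ 0.0735  0.0087 -0.9973]
```

View pics/c7.png

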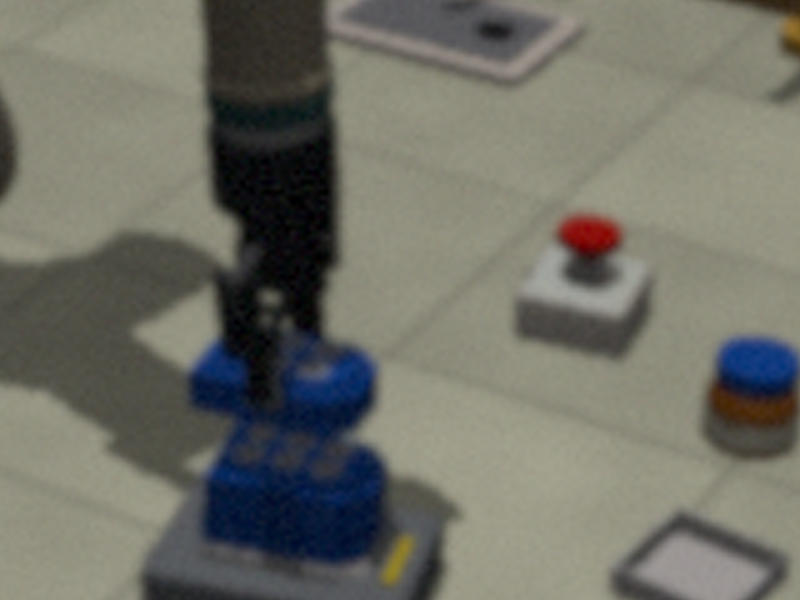

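play_rows([
  {"fingers": 0.2,"dx": 1.5,"dy": 3,"dz": -6,"turn": 0.03},
  {"fingers": 0.2,"dx": 1.5,"dy": 3,"dz": -8,"turn": 0.03},
  {"fingers": 0.2,"dx": 1,"dy": 1.5,"dz": -7,"turn": 0.01},
  {"fingers": 0.2,"dx": 0,"dy": 0,"dz": -3,"turn": 0},
  {"fingers": 0.2,"dx": 0,"dy": 0,"dz": 0,"turn": 0},
  {"fingers": 0.2,"dx": 0,"dy": 0,"dz": 0,"turn": 0},
])

```text
clock: 31.42
position: [0.4481, 0.0273, 0.1453]
ee_rot: [0.024, 0.62, 0.784, 0.027]
contact_force: [0.2, 0.1, -1.3]
width: 0.0647
```

```bash
python3 t.py .4495 .0292 .125 -1.331
```

```text
tcp [0.4481 0.0273 0.1453] yaw 1.803 q [-0.1111  0.1326  1.9624  0.0253  0.9768 -1.9275] F [ 0.1546  0.1265 -1.3391] w 0.0647 t 31.4167 tips 0.011
d mm [  1.4378   1.8666 -20.3317] turn 0.008
tool z dir [ 0.0717  0.0131 -0.9973]
```

play_rows([
  {"fingers": 0.2,"dx": 0.5,"dy": 1,"dz": -5,"turn": 0.005},
  {"fingers": 0.2,"dx": 0,"dy": 0.5,"dz": -6,"turn": 0},
  {"fingers": 0.2,"dx": 0,"dy": 0,"dz": -4,"turn": 0},
  {"fingers": 0.2,"dx": 0,"dy": 0,"dz": -2,"turn": 0},
  {"fingers": 0.2,"dx": 0,"dy": 0,"dz": 0,"turn": 0},
])

```text
clock: 31.83
position: [0.4488, 0.0288, 0.127]
ee_rot: [0.024, 0.618, 0.785, 0.028]
contact_force: [-0.2, 0.7, -2.0]
width: 0.0643
```

```bash
python3 t.py .4495 .0292 .125 -1.331
```

```text
tcp [0.4488 0.0288 0.127 ] yaw 1.808 q [-0.1076  0.1552  1.9896  0.0262  0.9261 -1.9304] F [-0.2354  0.7222 -2.0374] w 0.0643 t 31.8333 tips 0.011
d mm [ 0.6702  0.4359 -2.006 ] turn 0.003
tool z dir [ 0.0726  0.0132 -0.9973]
```

Nearly down without contact; a couple more mm.

play_rows([
  {"fingers": 0.2,"dx": 0,"dy": 0,"dz": -1.5,"turn": 0},
  {"fingers": 0.2,"dx": 0,"dy": 0,"dz": -1.5,"turn": 0},
  {"fingers": 0.2,"dx": 0,"dy": 0,"dz": -1.5,"turn": 0},
])

```text
clock: 32.08
position: [0.4493, 0.0285, 0.1248]
ee_rot: [0.025, 0.618, 0.785, 0.028]
contact_force: [-6.3, -0.4, 19.1]
width: 0.0648
```

```bash
python3 t.py .4495 .0292 .125 -1.331
```

```text
tcp [0.4493 0.0285 0.1248] yaw 1.808 q [-0.1077  0.158   1.9929  0.0259  0.9187 -1.931 ] F [-6.3321 -0.4322 19.0754] w 0.0648 t 32.0833 tips 0.011
d mm [0.1766 0.6505 0.1991] turn 0.002
tool z dir [ 0.0738  0.0127 -0.9972]
```

play_rows([
  {"fingers": -1,"dx": 0,"dy": 0,"dz": 0.5,"turn": 0},
  {"fingers": -1,"dx": 0,"dy": 0,"dz": 0,"turn": 0},
  {"fingers": -1,"dx": 0,"dy": 0,"dz": 0,"turn": 0},
  {"fingers": -1,"dx": 0,"dy": 0,"dz": 8,"turn": 0},
  {"fingers": -1,"dx": 0,"dy": 0,"dz": 18,"turn": 0},
  {"fingers": -1,"dx": 0,"dy": 0,"dz": 25,"turn": 0},
  {"fingers": -1,"dx": 6,"dy": -1,"dz": 18,"turn": 0},
  {"fingers": -1,"dx": 15,"dy": -1,"dz": 8,"turn": -0.02},
  {"fingers": 0.2,"dx": 24,"dy": -3,"dz": 0,"turn": -0.03},
  {"fingers": 0.2,"dx": 28,"dy": -3,"dz": 0,"turn": -0.03},
  {"fingers": 0.2,"dx": 28,"dy": -3,"dz": -5,"turn": -0.03},
  {"fingers": 0.2,"dx": 28,"dy": -3,"dz": -10,"turn": -0.03},
  {"fingers": 0.2,"dx": 28,"dy": -3,"dz": -15,"turn": -0.02},
  {"fingers": 0.2,"dx": 20,"dy": -2,"dz": -15,"turn": 0},
  {"fingers": 0.2,"dx": 12,"dy": -1,"dz": -10,"turn": 0},
  {"fingers": 0.2,"dx": 6,"dy": 0,"dz": -5,"turn": 0},
  {"fingers": 0.2,"dx": 0,"dy": 0,"dz": 0,"turn": 0},
])

```text
clock: 33.5
position: [0.6553, 0.0078, 0.153]
ee_rot: [0.032, 0.682, 0.73, 0.03]
contact_force: [0.9, -0.4, 0.0]
width: 0.0343
```

```bash
python3 t.py .6466 .0064 .06 1.635; python3 g.py; python3 stack.py .105 tray1; python3 held.py .105 c8
```

```text
tcp [0.6553 0.0078 0.153 ] yaw 1.64 q [-0.0986  0.4084  1.5353  0.0092  1.1099 -1.7423] F [ 0.8989 -0.3658  0.0192] w 0.0343 t 33.5 tips 0.011
d mm [ -8.6749  -1.426  -92.9514] turn -0.005
tool z dir [ 0.0883 -0.0005 -0.9961]
lid [0.6464 0.0054 0.0524] 0.6038684096538091 2
top None
scene (np.float64(0.3931), np.float64(-0.006), array([0.4198, 0.088 , 0.079 ])) (np.float64(0.4048), np.float64(-0.004), array([ 0.4254,  0.0783, -0.1207])) (np.float64(0.4201), np.float64(-0.002), array([ 0.4291,  0.0771, -0.2112]))
scene (array([0.4507, 0.0318, 0.2359]), np.float64(0.04320297951582863)) 646.0
```

View pics/c8.png

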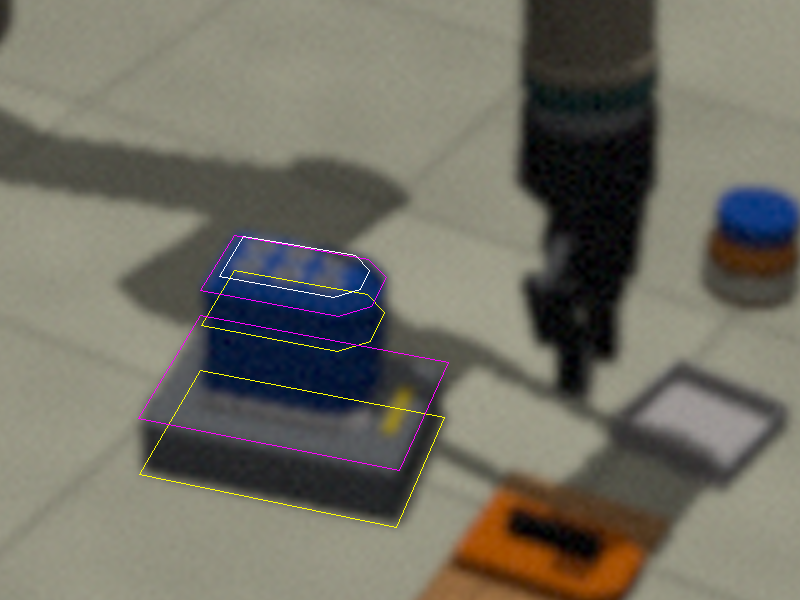

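play_rows([
  {"fingers": 0.2,"dx": -3,"dy": -0.5,"dz": -12,"turn": -0.003},
  {"fingers": 0.2,"dx": -3,"dy": -0.5,"dz": -20,"turn": 0},
  {"fingers": 0.2,"dx": -2,"dy": 0,"dz": -22,"turn": 0},
  {"fingers": 0.2,"dx": 0,"dy": 0,"dz": -18,"turn": 0},
  {"fingers": 0.2,"dx": 0,"dy": 0,"dz": -8,"turn": 0},
  {"fingers": 0.2,"dx": 0,"dy": 0,"dz": -3,"turn": 0},
  {"fingers": 0.2,"dx": 0,"dy": 0,"dz": 0,"turn": 0},
])

```text
clock: 34.78
position: [0.648, 0.0067, 0.071]
ee_rot: [0.036, 0.683, 0.729, 0.032]
contact_force: [-0.8, 0.2, 0.6]
width: 0.0342
```

```bash
python3 t.py .6466 .0064 .037 1.635
```

```text
tcp [0.648  0.0067 0.071 ] yaw 1.637 q [-0.1014  0.4708  1.6609  0.0103  0.9138 -1.7443] F [-0.8067  0.1562  0.6195] w 0.0342 t 34.7833 tips 0.011
d mm [ -1.4027  -0.2969 -33.9655] turn -0.002
tool z dir [ 0.0962 -0.0016 -0.9954]
```

play_rows([
  {"fingers": 0.2,"dx": -1,"dy": 0,"dz": -7,"turn": 0},
  {"fingers": 0.2,"dx": -0.5,"dy": 0,"dz": -9,"turn": 0},
  {"fingers": 0.2,"dx": -0.5,"dy": 0,"dz": -8,"turn": 0},
  {"fingers": 0.2,"dx": 0,"dy": 0,"dz": -5,"turn": 0},
  {"fingers": 0.2,"dx": 0,"dy": 0,"dz": -2,"turn": 0},
  {"fingers": 0.2,"dx": 0,"dy": 0,"dz": 0,"turn": 0},
])

```text
clock: 35.28
position: [0.6485, 0.0065, 0.0402]
ee_rot: [0.038, 0.682, 0.729, 0.034]
contact_force: [-0.2, -0.3, -0.7]
width: 0.0339
```

```bash
python3 t.py .6466 .0064 .037 1.635
```

```text
tcp [0.6485 0.0065 0.0402] yaw 1.637 q [-0.1017  0.5029  1.6973  0.0111  0.8391 -1.7458] F [-0.2286 -0.3152 -0.6627] w 0.0339 t 35.2833 tips 0.011
d mm [-1.8817 -0.0787 -3.1943] turn -0.002
tool z dir [ 0.1025 -0.0022 -0.9947]
```

play_rows([
  {"fingers": 0.2,"dx": -1.5,"dy": 0,"dz": -3,"turn": 0},
  {"fingers": 1,"dx": 0,"dy": 0,"dz": 0,"turn": 0},
  {"fingers": 1,"dx": 0,"dy": 0,"dz": 0,"turn": 0},
  {"fingers": 1,"dx": 0,"dy": 0,"dz": 0,"turn": 0},
  {"fingers": 1,"dx": 0,"dy": 0,"dz": 0,"turn": 0},
  {"fingers": 1,"dx": 0,"dy": 0,"dz": 0,"turn": 0},
], squeeze=60)

```text
clock: 35.78
position: [0.6477, 0.0064, 0.038]
ee_rot: [0.039, 0.682, 0.729, 0.035]
contact_force: [0.3, -0.1, 0.2]
width: 0.0099
```

```bash
python3 t.py .6466 .0064 .037 1.635
```

```text
tcp [0.6477 0.0064 0.038 ] yaw 1.637 q [-0.102   0.5037  1.7032  0.0112  0.8302 -1.7462] F [ 0.3177 -0.0634  0.1896] w 0.0099 t 35.7833 tips 0.011
d mm [-1.0836  0.0089 -0.9703] turn -0.002
tool z dir [ 0.1046 -0.0024 -0.9945]
```

play_rows([
  {"fingers": 1,"dx": 0,"dy": 0,"dz": 10,"turn": 0},
  {"fingers": 1,"dx": 0,"dy": 0,"dz": 22,"turn": 0},
  {"fingers": 1,"dx": 0,"dy": 0,"dz": 30,"turn": 0},
  {"fingers": 1,"dx": 0,"dy": 0,"dz": 34,"turn": 0},
  {"fingers": 1,"dx": 0,"dy": 0,"dz": 34,"turn": 0},
  {"fingers": 1,"dx": 0,"dy": 0,"dz": 28,"turn": 0},
  {"fingers": 1,"dx": -8,"dy": 1,"dz": 16,"turn": 0.01},
  {"fingers": 1,"dx": -18,"dy": 2,"dz": 6,"turn": 0.03},
  {"fingers": 1,"dx": -25,"dy": 3,"dz": 0,"turn": 0.03},
  {"fingers": 1,"dx": -28,"dy": 3,"dz": 0,"turn": 0.03},
  {"fingers": 1,"dx": -28,"dy": 3,"dz": 0,"turn": 0.03},
  {"fingers": 1,"dx": -28,"dy": 3,"dz": 0,"turn": 0.02},
  {"fingers": 1,"dx": -22,"dy": 3,"dz": 0,"turn": 0.02},
  {"fingers": 1,"dx": -14,"dy": 2,"dz": 0,"turn": 0},
  {"fingers": 1,"dx": -7,"dy": 1,"dz": 0,"turn": 0},
  {"fingers": 1,"dx": -2,"dy": 0,"dz": 0,"turn": 0},
  {"fingers": 1,"dx": 0,"dy": 0,"dz": 0,"turn": 0},
])

```text
clock: 37.2
position: [0.4571, 0.0285, 0.238]
ee_rot: [0.041, 0.614, 0.787, 0.042]
contact_force: [0.5, -0.4, -0.3]
width: 0.0096
```

```bash
python3 t.py .451 .0288 .185 1.81
```

```text
tcp [0.4571 0.0285 0.238 ] yaw 1.815 q [-0.1113  0.0384  1.8189  0.0299  1.1707 -1.9374] F [ 0.5059 -0.4105 -0.2867] w 0.0096 t 37.2 tips 0.011
d mm [ -6.1293   0.2865 -53.0266] turn -0.005
tool z dir [ 0.1158  0.0147 -0.9932]
```

play_rows([
  {"fingers": 1,"dx": -3,"dy": 0,"dz": -10,"turn": -0.003},
  {"fingers": 1,"dx": -3,"dy": 0,"dz": -14,"turn": 0},
  {"fingers": 1,"dx": -1.5,"dy": 0,"dz": -14,"turn": 0},
  {"fingers": 1,"dx": 0,"dy": 0,"dz": -9,"turn": 0},
  {"fingers": 1,"dx": 0,"dy": 0,"dz": -4,"turn": 0},
  {"fingers": 1,"dx": 0,"dy": 0,"dz": 0,"turn": 0},
  {"fingers": 1,"dx": 0,"dy": 0,"dz": 0,"turn": 0},
])

```text
clock: 37.78
position: [0.459, 0.0271, 0.1881]
ee_rot: [0.046, 0.616, 0.785, 0.044]
contact_force: [-0.1, -0.4, -0.2]
width: 0.0098
```

```bash
python3 t.py .451 .0288 .166 1.81
python3 - <<'E'
from h import *
d=get_image("scene"); show(d,[(LID,(.45,.0285,.24),.148)],"pics/c9.png",(230,100,350,200),5)
E
```

```text
tcp [0.459  0.0271 0.1881] yaw 1.811 q [-0.1138  0.077   1.9112  0.0318  1.0287 -1.9405] F [-0.1444 -0.3842 -0.2098] w 0.0098 t 37.7833 tips 0.011
d mm [ -7.9606   1.7398 -22.0965] turn -0.001
tool z dir [ 0.1269  0.0129 -0.9918]
```

View pics/c9.png

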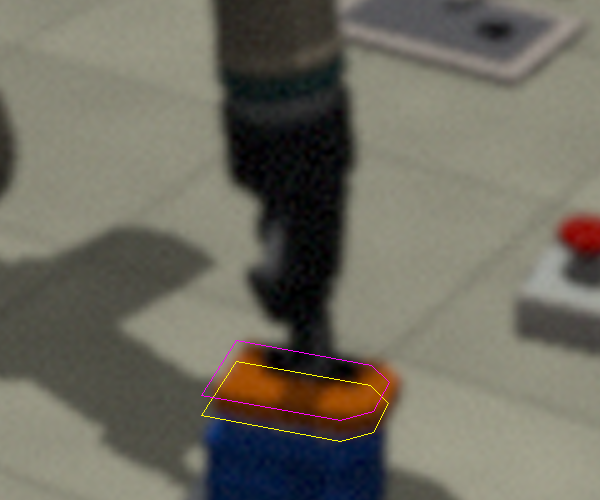

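play_rows([
  {"fingers": 1,"dx": -3,"dy": 0.5,"dz": 0,"turn": 0},
  {"fingers": 1,"dx": -4,"dy": 0.5,"dz": 0,"turn": 0},
  {"fingers": 1,"dx": -3,"dy": 0.5,"dz": 0,"turn": 0},
  {"fingers": 1,"dx": -1,"dy": 0,"dz": 0,"turn": 0},
])

```text
clock: 38.17
position: [0.4493, 0.0284, 0.19]
ee_rot: [0.048, 0.616, 0.785, 0.045]
contact_force: [-0.8, -0.1, -0.8]
width: 0.0101
```

```bash
python3 t.py .451 .0288 .166 1.81
```

```text
tcp [0.4493 0.0284 0.19  ] yaw 1.811 q [-0.1132  0.0584  1.9272  0.0318  1.0274 -1.9398] F [-0.8458 -0.0877 -0.8039] w 0.0101 t 38.1667 tips 0.011
d mm [  1.719    0.3513 -24.0123] turn -0.001
tool z dir [ 0.1307  0.0125 -0.9913]
```

play_rows([
  {"fingers": 1,"dx": -0.3,"dy": 0.3,"dz": -6,"turn": 0},
  {"fingers": 1,"dx": -0.5,"dy": 0,"dz": -7,"turn": 0},
  {"fingers": 1,"dx": -0.5,"dy": 0,"dz": -5,"turn": 0},
  {"fingers": 1,"dx": -0.3,"dy": 0,"dz": -2,"turn": 0},
])

```text
clock: 38.5
position: [0.4474, 0.0288, 0.1695]
ee_rot: [0.049, 0.615, 0.785, 0.046]
contact_force: [0.5, 0.1, -1.4]
width: 0.01
```

```bash
python3 t.py .450 .0288 .166 1.81
```

```text
tcp [0.4474 0.0288 0.1695] yaw 1.811 q [-0.1127  0.0747  1.9672  0.0329  0.9679 -1.9417] F [ 0.4733  0.1009 -1.3576] w 0.01 t 38.5 tips 0.011
d mm [ 2.5688 -0.0483 -3.5338] turn -0.001
tool z dir [ 0.1339  0.0121 -0.9909]
```

play_rows([
  {"fingers": 1,"dx": 1,"dy": 0,"dz": -1,"turn": 0},
  {"fingers": 1,"dx": 1,"dy": 0,"dz": -2,"turn": 0},
  {"fingers": 1,"dx": 0,"dy": 0,"dz": -1.5,"turn": 0},
  {"fingers": 1,"dx": 0,"dy": 0,"dz": -1,"turn": 0},
])

```text
clock: 38.83
position: [0.449, 0.0289, 0.1654]
ee_rot: [0.048, 0.615, 0.785, 0.046]
contact_force: [-4.9, 0.1, 8.9]
width: 0.0096
```

```bash
python3 t.py .450 .0288 .166 1.81
```

```text
tcp [0.449  0.0289 0.1654] yaw 1.811 q [-0.1121  0.0825  1.97    0.0329  0.9591 -1.9416] F [-4.8749  0.0777  8.8874] w 0.0096 t 38.8333 tips 0.011
d mm [ 0.9787 -0.0666  0.6398] turn -0.001
tool z dir [ 0.132   0.0122 -0.9912]
```

play_rows([
  {"fingers": 0.1,"dx": 0,"dy": 0,"dz": 0.5,"turn": 0},
  {"fingers": 0.1,"dx": 0,"dy": 0,"dz": 0,"turn": 0},
  {"fingers": 0.1,"dx": 0,"dy": 0,"dz": 0,"turn": 0},
  {"fingers": 0.1,"dx": 0,"dy": 0,"dz": 6,"turn": 0},
  {"fingers": 0.1,"dx": 0,"dy": 0,"dz": 14,"turn": 0},
  {"fingers": 0.1,"dx": 0,"dy": 0,"dz": 20,"turn": 0},
  {"fingers": 0.1,"dx": 0,"dy": 0,"dz": 20,"turn": 0},
  {"fingers": 0.1,"dx": 0,"dy": 8,"dz": 10,"turn": 0},
  {"fingers": 0.1,"dx": 0,"dy": 20,"dz": 0,"turn": 0},
  {"fingers": 0.1,"dx": 0,"dy": 30,"dz": 0,"turn": 0},
  {"fingers": 0.1,"dx": 0,"dy": 30,"dz": 0,"turn": 0},
  {"fingers": 0.1,"dx": 0,"dy": 30,"dz": 0,"turn": 0},
  {"fingers": 0.1,"dx": 0,"dy": 30,"dz": 0,"turn": 0},
  {"fingers": 0.1,"dx": 0,"dy": 30,"dz": 0,"turn": 0},
  {"fingers": 0.1,"dx": 0,"dy": 30,"dz": 0,"turn": 0},
  {"fingers": 1,"dx": 0,"dy": 30,"dz": 0,"turn": 0},
  {"fingers": 1,"dx": 0,"dy": 30,"dz": 0,"turn": 0},
  {"fingers": 1,"dx": 0,"dy": 20,"dz": 0,"turn": 0},
  {"fingers": 1,"dx": 0,"dy": 10,"dz": 0,"turn": 0},
])

```text
clock: 40.42
position: [0.4519, 0.339, 0.2451]
ee_rot: [0.052, 0.618, 0.783, 0.049]
contact_force: [-0.2, 0.1, 0.1]
width: -0.0002
```

```bash
python3 t.py .458 .433 .1 1.81
python3 - <<'E'
from h import *
np.set_printoptions(precision=4,suppress=True)
ds,l=find("lid",LID,.131,(0,30))
for r in l: print(r)
print([ (h,p) for m,h,p in net(ds[0],"tray1")])
show(ds[1],[(LID,(.45,.0285,.24),.131),(TRAY,(.45,.0285,.24),.053)],"pics/c10.png",(230,120,350,220),6)
d=ds[0]
m=color(d,(172,120,50),(180,255,255))|color(d,(0,150,50),(5,255,255))
E
```

```text
tcp [0.4519 0.339  0.2451] yaw 1.803 q [ 0.5618  0.1974  1.6148 -0.0704  1.202  -1.221 ] F [-0.1593  0.058   0.0831] w -0.0002 t 40.4167 tips 0.011
d mm [   6.1058   93.973  -145.0888] turn 0.007
tool z dir [ 0.1429  0.0124 -0.9897]
(array([0.4492, 0.032 , 0.242 ]), array([0.4492, 0.032 , 0.242 ]), np.float64(0.15725576828669618), 2, 0.71)
[(63.0, 0.94), (63.0, 0.76)]
```

View pics/c10.png

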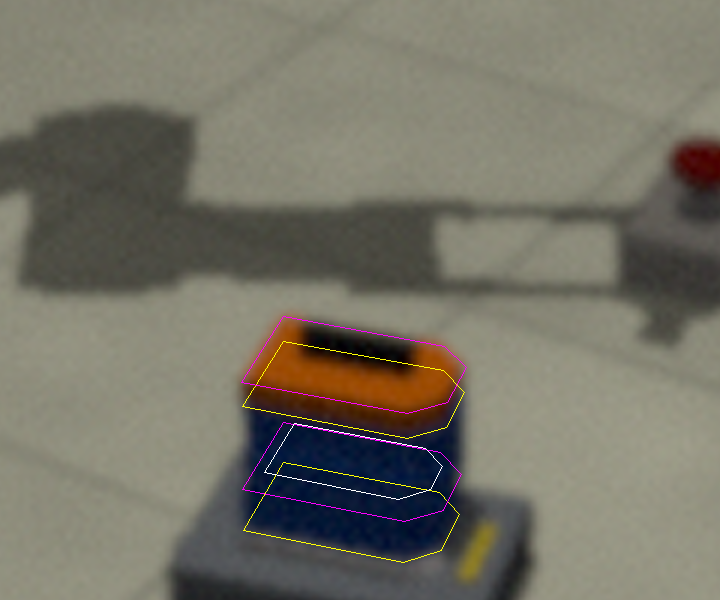

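```bash
cat > lidfit.py <<'E'
from h import *
np.set_printoptions(precision=4,suppress=True)
ds=[get_image(n) for n in("top","scene")]
def run(S,z0,col,x=(.45,.0285,.24)):
    ms=[]
    for d in ds:
        c=proj(d,[x[0],x[1],z0+.01])[0]; hs=cv2.cvtColor(d["pixels"],cv2.COLOR_RGB2HSV)
        b=cv2.inRange(hs,*col); b=cv2.morphologyEx(b,cv2.MORPH_CLOSE,np.ones((9,9),np.uint8))
        k=[m for m in comps(b,30) if np.hypot(*(np.array(cen(m))-c))<20]; ms.append(max(k,key=lambda m:m.sum()))
        print("area",ms[-1].sum(),"expect",sil(d,S,x,z0).sum())
    def f(p):
        P=S@R.from_euler("y",p[4]).as_matrix().T+[0,0,p[3]]
        e=0
        for d,m in zip(ds,ms):
            a=sil(d,P,p[:3],0); e+=1-np.minimum(a,m).sum()/np.maximum(a,m).sum()
        return e
    for pt in (0,-.06):
        q=np.array([*x,z0,pt]); r=minimize(f,q,method="Nelder-Mead",options=dict(initial_simplex=np.vstack([q]+[q+v for v in np.diag([.006,.006,.05,.006,.04])]),maxiter=300))
        print(r.x,round(r.fun,4), "nominal",round(f(np.array([*x,z0,0])),4))
run(LID,.131,((5,120,30),(20,255,255)))
P=np.vstack([TRAY[:6],TRAY[6:12]+[0,0,.052]]); run(P,.053,((100,100,25),(135,255,255)))
d=ds[1]; hs=cv2.cvtColor(d["pixels"],cv2.COLOR_RGB2HSV)
for x in(-.03,0,.03):
    c,s=np.cos(.24),np.sin(.24); w=lambda z:proj(d,[.45+c*x+s*.033,.0285+s*x-c*.033,z])[0]
    u=int(round(w(.131)[0])); print(x,"col",u,"rows top/rim/z0.053",w(.146)[1],w(.131)[1],w(.053)[1]); r=int(w(.131)[1])
    print([(v,tuple(int(t) for t in d["pixels"][v,u-1:u+2].mean(0))) for v in range(r-5,r+5)])
E
python3 lidfit.py
```

```text
area 563.0 expect 607.5
area 402.0 expect 558.25
[ 0.4488  0.0302  0.2523  0.1307 -0.0021] 0.3384 nominal 0.372
[ 0.4485  0.03    0.2388  0.131  -0.054 ] 0.3312 nominal 0.372Traceback (most recent call last):
  File "lidfit.py", line 21, in <module>
    P=np.vstack([TRAY[:6],TRAY[6:12]+[0,0,.052]]); run(P,.053,((100,100,25),(135,255,255)))
                                                   ~~~^^^^^^^^^^^^^^^^^^^^^^^^^^^^^^^^^^^^^
  File "lidfit.py", line 9, in run
    k=[m for m in comps(b,30) if np.hypot(*(np.array(cen(m))-c))<20]; ms.append(max(k,key=lambda m:m.sum()))
                                                                                ~~~^^^^^^^^^^^^^^^^^^^^^^^^
ValueError: max() iterable argument is empty
```

```bash
sed -i '/^run(LID/d;/^P=np/d' lidfit.py; python3 lidfit.py
```

```text
-0.03 col 277 rows top/rim/z0.053 184.41696387266066 188.52705996947418 209.12288981774591
[(183, (146, 70, 2)), (184, (122, 57, 3)), (185, (91, 41, 3)), (186, (71, 30, 3)), (187, (63, 32, 16)), (188, (48, 28, 32)), (189, (30, 27, 45)), (190, (11, 21, 49)), (191, (2, 21, 51)), (192, (4, 23, 53))]
0 col 286 rows top/rim/z0.053 186.1890331412153 190.30866544046643 210.9485539547181
[(185, (139, 67, 1)), (186, (114, 55, 0)), (187, (85, 40, 5)), (188, (69, 32, 8)), (189, (60, 29, 23)), (190, (44, 26, 40)), (191, (20, 24, 48)), (192, (10, 22, 51)), (193, (12, 24, 52)), (194, (4, 21, 53))]
0.03 col 295 rows top/rim/z0.053 187.97880395603394 192.1079590580088 212.79178590664495
[(187, (134, 64, 6)), (188, (103, 47, 1)), (189, (79, 35, 4)), (190, (66, 27, 10)), (191, (58, 28, 27)), (192, (39, 27, 43)), (193, (21, 25, 51)), (194, (5, 21, 51)), (195, (7, 21, 52)), (196, (6, 22, 53))]
```

play_rows([
  {"fingers": 1,"dx": 1,"dy": 12,"dz": -6,"turn": 0},
  {"fingers": 1,"dx": 1,"dy": 20,"dz": -14,"turn": 0},
  {"fingers": 1,"dx": 1,"dy": 22,"dz": -20,"turn": 0},
  {"fingers": 1,"dx": 0,"dy": 18,"dz": -22,"turn": 0},
  {"fingers": 1,"dx": 0,"dy": 9,"dz": -22,"turn": 0},
  {"fingers": 1,"dx": 0,"dy": 4,"dz": -18,"turn": 0},
  {"fingers": 1,"dx": 0,"dy": 0,"dz": -10,"turn": 0},
  {"fingers": 1,"dx": 0,"dy": 0,"dz": -4,"turn": 0},
  {"fingers": 1,"dx": 0,"dy": 0,"dz": 0,"turn": 0},
  {"fingers": 1,"dx": 0,"dy": 0,"dz": 0,"turn": 0},
])

```text
clock: 41.7
position: [0.4574, 0.4258, 0.1237]
ee_rot: [0.053, 0.623, 0.778, 0.052]
contact_force: [-0.1, 0.8, 0.3]
width: 0.0003
```

```bash
python3 t.py .4565 .433 .073 1.81; python3 pic.py scene 310 110 390 170 8 c11
```

```text
tcp [0.4574 0.4258 0.1237] yaw 1.79 q [ 0.6849  0.3809  1.6701 -0.0995  0.9678 -1.0548] F [-0.1073  0.8066  0.251 ] w 0.0003 t 41.7 tips 0.011
d mm [ -0.912    7.1764 -50.6878] turn 0.02
tool z dir [ 0.1481  0.0153 -0.9889]
```

View pics/c11.png

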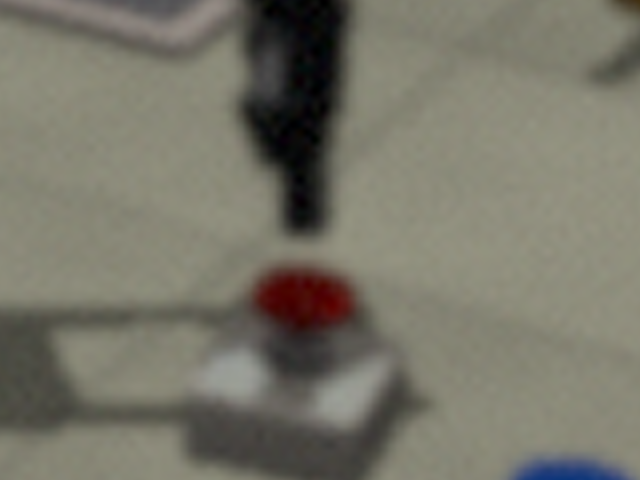

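play_rows([
  {"fingers": 1,"dx": -0.5,"dy": 3,"dz": -6,"turn": 0},
  {"fingers": 1,"dx": 0,"dy": 3,"dz": -8,"turn": 0},
  {"fingers": 1,"dx": 0,"dy": 1,"dz": -8,"turn": 0},
  {"fingers": 1,"dx": 0,"dy": 0,"dz": -5,"turn": 0},
  {"fingers": 1,"dx": 0,"dy": 0,"dz": -5,"turn": 0},
  {"fingers": 1,"dx": 0,"dy": 0,"dz": -5,"turn": 0},
  {"fingers": 1,"dx": 0,"dy": 0,"dz": -5,"turn": 0},
])

```text
clock: 42.33
position: [0.4598, 0.4351, 0.0842]
ee_rot: [0.054, 0.624, 0.777, 0.058]
contact_force: [-2.5, -1.9, 7.6]
width: -0.0002
```

```bash
python3 t.py .4565 .433 .073 1.81
```

```text
tcp [0.4598 0.4351 0.0842] yaw 1.788 q [ 0.6947  0.4274  1.7089 -0.109   0.8729 -1.0298] F [-2.5095 -1.8956  7.577 ] w -0.0002 t 42.3333 tips 0.011
d mm [ -3.2591  -2.0694 -11.1833] turn 0.022
tool z dir [ 0.1566  0.022  -0.9874]
```

play_rows([
  {"fingers": 1,"dx": -0.5,"dy": -0.5,"dz": -4,"turn": 0},
  {"fingers": 1,"dx": -0.5,"dy": 0,"dz": -4,"turn": 0},
  {"fingers": 1,"dx": 0,"dy": 0,"dz": -4,"turn": 0},
  {"fingers": 1,"dx": 0,"dy": 0,"dz": -3,"turn": 0},
])

```text
clock: 42.67
position: [0.4599, 0.4352, 0.0735]
ee_rot: [0.055, 0.624, 0.777, 0.06]
contact_force: [-7.1, -3.8, 25.7]
width: 0.0002
```

```bash
python3 t.py .4565 .433 .073 1.81
```

```text
tcp [0.4599 0.4352 0.0735] yaw 1.788 q [ 0.6953  0.4372  1.7252 -0.1135  0.8416 -1.0237] F [-7.1373 -3.8268 25.7134] w 0.0002 t 42.6667 tips 0.011
d mm [-3.4035 -2.1636 -0.5462] turn 0.022
tool z dir [ 0.1615  0.0248 -0.9866]
```

play_rows([
  {"fingers": 1,"dx": 0,"dy": 0,"dz": -2,"turn": 0},
  {"fingers": 1,"dx": 0,"dy": 0,"dz": -1.5,"turn": 0},
])

```text
clock: 42.83
position: [0.4597, 0.4351, 0.0742]
ee_rot: [0.056, 0.624, 0.777, 0.061]
contact_force: [-3.7, -1.2, 11.5]
width: 0.0
```

play_rows([
  {"fingers": 1,"dx": 0,"dy": 0,"dz": 5,"turn": 0},
  {"fingers": 1,"dx": 0,"dy": 0,"dz": 10,"turn": 0},
  {"fingers": 1,"dx": 0,"dy": 0,"dz": 20,"turn": 0},
  {"fingers": 1,"dx": 0,"dy": 0,"dz": 30,"turn": 0},
  {"fingers": 1,"dx": -10,"dy": 0,"dz": 30,"turn": 0},
  {"fingers": 1,"dx": -20,"dy": 0,"dz": 25,"turn": 0},
  {"fingers": 1,"dx": -25,"dy": 10,"dz": 15,"turn": 0},
  {"fingers": 1,"dx": -25,"dy": 10,"dz": 5,"turn": 0},
  {"fingers": 1,"dx": -25,"dy": 10,"dz": 0,"turn": 0},
  {"fingers": 1,"dx": -25,"dy": 10,"dz": 0,"turn": 0},
  {"fingers": 1,"dx": -20,"dy": 10,"dz": 0,"turn": 0},
  {"fingers": 1,"dx": -10,"dy": 5,"dz": 0,"turn": 0},
  {"fingers": 1,"dx": 0,"dy": 0,"dz": 0,"turn": 0},
])

```text
clock: 43.92
position: [0.2956, 0.4904, 0.2221]
ee_rot: [0.056, 0.626, 0.775, 0.066]
contact_force: [-1.2, 0.7, -0.3]
width: 0.0003
```

```bash
python3 t.py; python3 lidfit.py
python3 - <<'E'
from h import *
for n in("top","scene"):
    d=get_image(n)
    m=max(comps(color(d,(172,120,50),(180,255,255))|color(d,(0,150,50),(5,255,255)),20),key=lambda b:b.sum()); print(n,unproj(d,cen(m),.078),m.sum())
    for lab in("beaker","bottle","boat"):
        r=masks_of(d,lab)
        if r: print(n,lab,unproj(d,r[0]["xy"],.03),r[0]["p"])
    print([(h,p,unproj(d,cen(m),.02)) for m,h,p in net(d,"tray1")])
E
python3 pic.py scene 170 60 450 270 2 c12
```

```text
tcp [0.2956 0.4904 0.2221] yaw 1.782 q [ 0.9836  0.2308  1.6332 -0.1353  1.16   -0.7522] F [-1.1901  0.695  -0.3224] w 0.0003 t 43.9167 tips 0.011
tool z dir [ 0.1693  0.0312 -0.9851]
-0.03 col 277 rows top/rim/z0.053 184.41696387266066 188.52705996947418 209.12288981774591
[(183, (147, 70, 7)), (184, (122, 58, 6)), (185, (93, 42, 3)), (186, (73, 34, 8)), (187, (64, 31, 18)), (188, (50, 27, 31)), (189, (27, 20, 42)), (190, (8, 21, 48)), (191, (6, 23, 52)), (192, (3, 19, 52))]
0 col 286 rows top/rim/z0.053 186.1890331412153 190.30866544046643 210.9485539547181
[(185, (139, 67, 3)), (186, (112, 53, 2)), (187, (85, 37, 2)), (188, (70, 32, 6)), (189, (60, 29, 22)), (190, (45, 28, 42)), (191, (23, 24, 49)), (192, (6, 24, 53)), (193, (8, 23, 53)), (194, (9, 25, 55))]
0.03 col 295 rows top/rim/z0.053 187.97880395603394 192.1079590580088 212.79178590664495
[(187, (133, 64, 8)), (188, (102, 46, 1)), (189, (79, 38, 8)), (190, (65, 31, 12)), (191, (56, 30, 28)), (192, (39, 27, 42)), (193, (22, 26, 51)), (194, (3, 21, 49)), (195, (10, 26, 52)), (196, (12, 25, 54))]
top [0.45741566 0.43315379 0.078     ] 143.0
top beaker [ 0.62265846 -0.37369033  0.03      ] 0.73
top bottle [0.62930885 0.35903106 0.03      ] 0.52
top boat [0.65917325 0.17546106 0.03      ] 0.74
[(63.0, 0.93, array([ 0.50504498, -0.2375707 ,  0.02      ])), (63.0, 0.67, array([ 0.33741347, -0.54764438,  0.02      ]))]
scene [0.45902521 0.43157034 0.078     ] 63.0
scene beaker [0.37078903 0.14695754 0.03      ] 0.69
scene bottle [0.62043762 0.36718517 0.03      ] 0.63
scene boat [0.6774963  0.15007619 0.03      ] 0.61
[(66.0, 0.9, array([ 0.34232799, -0.55353329,  0.02      ])), (66.0, 0.81, array([ 0.51042433, -0.24493267,  0.02      ])), (110.0, 0.72, array([0.43045815, 0.05551296, 0.02      ])), (110.0, 0.48, array([0.38923451, 0.12799546, 0.02      ]))]
```

View pics/c12.png

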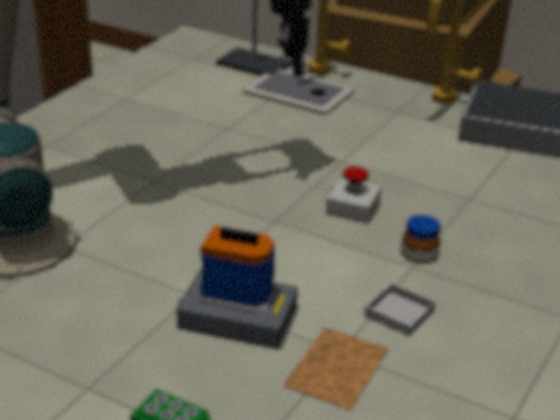

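```bash
python3 -c "
from rig import *
print(sign_off())"
```

```text
the job is handed in; nothing more can be done
None
```

The job is handed in, at about 44 s on the robot's clock. The lid was laid on the mat, all three blue trays found were stacked on the dock, and the lid went back on top. The red plunger was then pressed once and came up again.

**Stack:** in the last scene picture the lower edge of the lid lay within about 0.2 pixel of where a seated lid should show, at three points along its side. That means the right height and no visible tilt.

**Plunger:** the push read 25.7 N at about 20 mm of travel, against 12 N for the spring at the stop. The next reading was 11.5 N, about 1 mm higher, so the stop was touched only briefly. I did not press again, in case a second press counted. Afterwards the plunger measured at its starting position from both cameras.

**Other items:** the gripper was empty and clear at the end. The beaker, bottle, dish and both green look-alikes were never touched. In the last check the top camera found the three bystanders within about 7 mm of their first positions, which is as close as it can tell. The scene camera's beaker result was a false detection beside the dock.

**Checks that failed or were unclear:**
- **Stack heights:** the automatic fit gave no usable result, because the masks were incomplete. The height check rests on the overlays and the edge comparison.
- **Tool tilt:** the tool drifted to about 10° off vertical by the end. The carried pieces kept nearly level, and each showed contact force or stopped at the expected height.

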